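# Change over the inspection turntable under the magnifier lamp

### The job

The parts in the wire baskets on the turntable have been checked: swing the magnifier lamp clear of the turntable before you touch them, then hang every basket by its handle on the rack, one to a hook, keeping it upright so nothing spills. Lay the sprocket cassette flat, large side down, in the middle of the turntable while the lamp is still clear, then swing the lamp back so that its lens is centred over the cassette. Leave the other things on the bench where they are.

Things in the scene. Friction and masses are not known exactly. Their poses are not given: they have to be found in the camera images.
- lamp: bench magnifier lamp: base 75 x 75 mm and a white post 22 mm thick, 240 mm tall; fixed. Origin on the post (hinge) axis at bench level. The arm turns level about this upright axis; at joint 0 it points along the lamp's -x axis
- lamp_arm (a joint): swing angle of the lamp arm (rad), -0.5 to 1.55: about 0 over the turntable; it grows as the head swings towards the robot's left (+y), clockwise seen from above. Light friction hinge (about 0.3 N m), it stays where it is left
- lamp_grip (a point): black upright grip stem with an orange top on the lamp arm, just inboard of the head: 16 to 18 mm thick, stands 34 mm high above the arm (its foot at z 0.272, top at z 0.306); this point is on its axis, 4 mm below its top and 205 mm from the hinge axis. Take it here to swing the lamp
- lamp_head (a point): centre of the lamp's round head (white ring 132 mm across, 24 mm thick, z 0.244 to 0.268, with the lens in it), 280 mm from the hinge axis
- turntable: inspection turntable that spins freely about its upright axis at the slightest touch: rubber-faced disc of radius 155 mm, its top at z 0.040; a white circle of radius 30 mm marks the middle. Origin at its centre at bench level
- rack: fixed steel hook rack: a level bar 12 mm thick along the rack's y axis at z 0.22, 370 mm long, carried from behind by two posts at x +50, y +-110 mm, 226 mm tall, with four prongs 110 mm apart pointing along the rack's -x axis (towards the robot). Origin under the middle of the bar at bench level
- cassette: bicycle cassette (a cone of steel sprockets with a red lockring on top), 112 mm across, 38 mm tall, 0.26 kg, lying flat on its largest sprocket on the bench to the right of the turntable. The three smallest sprockets, 47 mm across, from z 22 to 38 mm, are the place to grip; the next one down is 62 mm across, top at z 20 mm. Origin at the centre of its underside, z axis up
- hook1 (a point): hook 1, at y -165 mm on the rack: the top of its 7 mm thick prong at mid-length, 30 mm out from the bar axis, z 0.2235. The prong runs level along the rack's x axis to 50 mm from the bar axis, then turns up; the upturned end reaches 16 mm above the prong's top, 60 mm from the bar axis
- hook2 (a point): hook 2, at y -55 mm on the rack: the top of its 7 mm thick prong at mid-length, 30 mm out from the bar axis, z 0.2235. The prong runs level along the rack's x axis to 50 mm from the bar axis, then turns up; the upturned end reaches 16 mm above the prong's top, 60 mm from the bar axis
- hook3 (a point): hook 3, at y 55 mm on the rack: the top of its 7 mm thick prong at mid-length, 30 mm out from the bar axis, z 0.2235. The prong runs level along the rack's x axis to 50 mm from the bar axis, then turns up; the upturned end reaches 16 mm above the prong's top, 60 mm from the bar axis
- hook4 (a point): hook 4, at y 165 mm on the rack: the top of its 7 mm thick prong at mid-length, 30 mm out from the bar axis, z 0.2235. The prong runs level along the rack's x axis to 50 mm from the bar axis, then turns up; the upturned end reaches 16 mm above the prong's top, 60 mm from the bar axis
- basket1: wire parts basket (may be absent), 64 mm across, 45 mm tall, 0.16 kg, on the turntable; origin under its centre. Rigid blue stirrup handle of strip 10 mm wide along x: two uprights on the y axis, outer faces 56 mm apart, up to z 117 mm, joined by a level top strip 4 mm thick. Opening through it along x: 50 mm wide, z 45 to 113 mm; the strip's underside rests on the prong when hung
- basket2: wire parts basket (may be absent), 64 mm across, 45 mm tall, 0.16 kg, on the turntable; origin under its centre. Rigid red stirrup handle of strip 10 mm wide along x: two uprights on the y axis, outer faces 56 mm apart, up to z 117 mm, joined by a level top strip 4 mm thick. Opening through it along x: 50 mm wide, z 45 to 113 mm; the strip's underside rests on the prong when hung
- basket3: wire parts basket (may be absent), 64 mm across, 45 mm tall, 0.16 kg, on the turntable; origin under its centre. Rigid green stirrup handle of strip 10 mm wide along x: two uprights on the y axis, outer faces 56 mm apart, up to z 117 mm, joined by a level top strip 4 mm thick. Opening through it along x: 50 mm wide, z 45 to 113 mm; the strip's underside rests on the prong when hung
- basket4: wire parts basket (may be absent), 64 mm across, 45 mm tall, 0.16 kg, on the turntable; origin under its centre. Rigid yellow stirrup handle of strip 10 mm wide along x: two uprights on the y axis, outer faces 56 mm apart, up to z 117 mm, joined by a level top strip 4 mm thick. Opening through it along x: 50 mm wide, z 45 to 113 mm; the strip's underside rests on the prong when hung
- oil_bottle: white oil bottle with a red cap, 44 mm across, 140 mm tall, standing on the bench behind the turntable; to be left alone
- grease_tub: grease tub with a green lid, 72 mm across, 60 mm tall, standing in front of the turntable on the left; to be left alone
- cone_spanner: steel spanner, 170 mm long, lying flat at the front, right of the turntable; to be left alone
- screwdriver: screwdriver with an orange handle, 190 mm long, lying to the left of the turntable; to be left alone
- chainring: dark steel chainring, 104 mm across, 6 mm thick, lying flat on the bench at the front right; to be left alone
- pedal: black platform pedal, about 85 x 88 x 16 mm, lying at the left near the lamp; to be left alone

How it is judged (in metres and radians):
On the way, in this order (a step that is already met when the one before it is completed fails the run):
1. the lamp head is swung clear of the turntable (its centre over 200 mm from the turntable's centre, seen from above) while the baskets still stand on it (horizontal distance between lamp_head and turntable above 0.2 m and horizontal distance between each of basket1, basket2, basket3, basket4 and turntable below 0.155 m and height (world z) of each of basket1, basket2, basket3, basket4 below 0.055 m), for 0.2 s.
2. with the lamp still clear, every basket hangs on a hook and the cassette lies flat in the middle of the turntable, all released (horizontal distance between lamp_head and turntable above 0.2 m and horizontal distance between cassette and turntable below 0.03 m and angle between cassette's own z axis and vertical below 0.1 rad and height (world z) of cassette between 0.03 and 0.047 m and contact force between each of cassette, basket1, basket2, basket3, basket4 and the fingers below 0.1 N and linear speed of cassette below 0.03 m/s and (horizontal distance between basket1 and hook1 below 0.04 m or horizontal distance between basket1 and hook2 below 0.04 m or horizontal distance between basket1 and hook3 below 0.04 m or horizontal distance between basket1 and hook4 below 0.04 m) and height (world z) of basket1 between 0.095 and 0.125 m and angle between each of basket1, basket2, basket3, basket4's own z axis and vertical below 0.35 rad and linear speed of each of basket1, basket2, basket3, basket4 below 0.06 m/s and (horizontal distance between basket2 and hook1 below 0.04 m or horizontal distance between basket2 and hook2 below 0.04 m or horizontal distance between basket2 and hook3 below 0.04 m or horizontal distance between basket2 and hook4 below 0.04 m) and height (world z) of basket2 between 0.095 and 0.125 m and (horizontal distance between basket3 and hook1 below 0.04 m or horizontal distance between basket3 and hook2 below 0.04 m or horizontal distance between basket3 and hook3 below 0.04 m or horizontal distance between basket3 and hook4 below 0.04 m) and height (world z) of basket3 between 0.095 and 0.125 m and (horizontal distance between basket4 and hook1 below 0.04 m or horizontal distance between basket4 and hook2 below 0.04 m or horizontal distance between basket4 and hook3 below 0.04 m or horizontal distance between basket4 and hook4 below 0.04 m) and height (world z) of basket4 between 0.095 and 0.125 m), for 0.3 s.
At the end, for the whole second after the job is handed in: Each basket hangs at rest by its handle, one to a hook (middle within 40 mm of the hook point, underside 95-125 mm up, tilt under 0.35 rad); the cassette lies on the turntable within 30 mm of its centre; the lamp head is at rest within 50 mm of straight over the cassette (horizontal distance between cassette and turntable below 0.03 m and angle between cassette's own z axis and vertical below 0.1 rad and height (world z) of cassette between 0.03 and 0.047 m and contact force between each of cassette, basket1, basket2, basket3, basket4 and the fingers below 0.1 N and linear speed of cassette below 0.03 m/s and horizontal distance between lamp_head and cassette below 0.05 m and velocity of joint lamp_arm between -0.05 and 0.05 rad/s and (horizontal distance between basket1 and hook1 below 0.04 m or horizontal distance between basket1 and hook2 below 0.04 m or horizontal distance between basket1 and hook3 below 0.04 m or horizontal distance between basket1 and hook4 below 0.04 m) and height (world z) of basket1 between 0.095 and 0.125 m and angle between each of basket1, basket2, basket3, basket4's own z axis and vertical below 0.35 rad and linear speed of each of basket1, basket2, basket3, basket4 below 0.06 m/s and (horizontal distance between basket2 and hook1 below 0.04 m or horizontal distance between basket2 and hook2 below 0.04 m or horizontal distance between basket2 and hook3 below 0.04 m or horizontal distance between basket2 and hook4 below 0.04 m) and height (world z) of basket2 between 0.095 and 0.125 m and (horizontal distance between basket3 and hook1 below 0.04 m or horizontal distance between basket3 and hook2 below 0.04 m or horizontal distance between basket3 and hook3 below 0.04 m or horizontal distance between basket3 and hook4 below 0.04 m) and height (world z) of basket3 between 0.095 and 0.125 m and (horizontal distance between basket4 and hook1 below 0.04 m or horizontal distance between basket4 and hook2 below 0.04 m or horizontal distance between basket4 and hook3 below 0.04 m or horizontal distance between basket4 and hook4 below 0.04 m) and height (world z) of basket4 between 0.095 and 0.125 m and horizontal distance between basket1 and basket2 above 0.06 m and horizontal distance between each of basket1, basket2 and basket3 above 0.06 m and horizontal distance between each of basket1, basket2, basket3 and basket4 above 0.06 m); the robot touches nothing.
It fails at once if a basket is tipped more than 0.9 rad (its parts spill) (angle between any of basket1, basket2, basket3, basket4's own z axis and vertical above 0.9 rad).
It fails at once if another thing on the bench is moved more than 40 mm (distance of any of oil_bottle, grease_tub, cone_spanner, screwdriver, chainring, pedal from where it was at the start of the episode above 0.04 m).
Of basket1, basket2, basket3, basket4 only 2 to 4 are there at a start; the rules pass over those that are not, and their reading is None.
At some moment in a run one of cassette may be knocked a few centimetres aside while the robot is not near it.
It also fails if it takes over 210 s, if anything falls off the work surface, if the arm or the gripper's body presses on something with over 40 N, if the wrist force passes 120 N, or if a joint passes its speed limit or range.

### The arm

A 6-joint arm with a two-finger parallel gripper is mounted at the origin on the work surface. World frame = base frame: x ahead of the robot, y to its left, z up, the work surface at z = 0. Lengths are in m, angles in degrees, forces in N, time in s.
With the tool pointing down it reaches from about 0.35 to 0.85 m from the base axis. Payload 8.1 kg.
Tool frame: the origin (TCP) lies at the very end of the fingers, on their centre line; the grasp point (between the pads) lies 19 mm behind it; z points along the fingers, y is the line along which they close (so a half turn about z gives the same grasp; the last joint's range is limited). The gripper opens to 93 mm and grips with 3 to 60 N. Pads are 15 mm wide; open, the fingers measure 128 mm over their backs; the gripper's body (75 mm by 188 mm) begins 65 mm behind the grasp point.
Start: joints at [-75.367, 7.471, 85.268, -0, 87.261, -4.893], TCP at [0.201, -0.565, 0.219] pointing down, gripper open.
Joint ranges: [-169.43, 169.43], [-51.17, 129.36], [1.28, 143.12], [-76.62, 256.62], [0, 156.53], [-152.29, 152.29]. Speed limits (degrees/s): [136.94, 136.94, 159.86, 180, 180, 180].

### API

Orientations are given as a 3x3 rotation matrix whose columns are the frame's x, y, z axes.
In Python, from plant import observe, capture, sign_off gives the robot as it stands.
- The arm moves only by the tool servo_tool, never from a script. Its argument "increments" is one flat list of numbers, 4 for each row, row after row: the shift along the tool's x, y, z scaled (see below), then the turn about the tool's z scaled (see below). A call has 1 to 5 rows; each row is the pose to reach, as a shift and turn from the pose commanded when the call began, along the tool's axes at that moment; what a row does not reach only later rows make up. The controller multiplies each number of a shift by 0.2 m and each number of a turn by 2 rad. A row lasts 1/10 s, in which the tool goes at most 50 mm and 8.59 degrees, less where a joint would pass 70% of its speed; a pose out of reach is approached as far as the arm can. A call with a number of a shift or a turn outside -1 to 1 is refused whole. A call with a gripper value outside its range is refused whole. "fingers" is the opening, from -1 (shut) to 1 (fully open), set as the call begins (left out, the last holds). The fingers move at their own pace and stop on an object; the grip force is fixed at half the most. Time passes only in rows, so rows that repeat a pose let the fingers close. It gives the time, the measured TCP pose, the force, the opening and the grip force at its end, in the units of the state.
- observe(): the state, without advancing time (a new reading comes with each control period).
- capture(name): name is "scene" or "top" or "wrist"; returns a dict with "img" (480x640x3 uint8, blue, green, red), "fx", "fy", "cx", "cy" (pixels), "position" and "attitude" of the camera in the world; the wrist camera has in their place "tool_from_camera" (4x4, takes a point from camera to tool coordinates, whose origin is the TCP and whose axes are the flange's). Camera axes: x right, y up, looking along -z (the intrinsics and any distortion apply to the point x, -y, -z); pixel columns grow to the right and rows downward; lengths in m; the calibration is good to about 2 mm. A picture is of the moment at which its call begins: read the wrist's pose just before it. There is no depth.
- sign_off(): hands the job in; it is judged then, once.
The state is a dict: "t": time; "qpos": joint angles; "qd": joint speeds; "joint_torque": joint torques, N m; "ee_pos": TCP position; "eef_rot": TCP orientation; "force": force on the tool from outside, world axes, zero at the start; "ft_torque": the same for the moment, N m; "width": finger opening in m; "gripper_force": force on a finger pad.
Only numpy, scipy, OpenCV 4.12 (cv2) and the standard library are available. Lean on these libraries where they do the work, as an engineer would, in place of code of your own. Each camera call takes 0.05 s, during which the arm holds its last target. There are 200 camera calls.

## Working session

There is one attempt and no reset: what is moved stays moved. The work goes in short steps, Python scripts to look and compute and a tool call to move; the robot and the scene stay as the last step left them, time stands still between calls to the robot, and variables do not carry over. Pictures are saved under pics/ and viewed, at most 14 in all, crops included, and the job is handed in when it is done.

Besides the shell and the picture viewer there is one more tool, called after "Emit:" as name(argument=value, ...), one argument or row to a line, values as JSON. servo_tool: Moves the arm, as the interface text tells. Its arguments: {"type":"object","properties":{"increments":{"type":"array"},"fingers":{"type":"number"}},"required":["increments"]}

```bash
mkdir -p pics; ls
cat > h.py <<'E'
import numpy as np, cv2
from plant import observe, capture, sign_off
def ray(c,u,v,obs=None):
    d=np.array([(u-c['cx'])/c['fx'],-(v-c['cy'])/c['fy'],-1.0])
    if 'position' in c:
        return np.array(c['position']),np.array(c['attitude'])@d
    T=np.array(c['tool_from_camera']);R=np.array(obs['eef_rot'])
    return np.array(obs['ee_pos'])+R@T[:3,3],R@(T[:3,:3]@d)
def onz(c,u,v,z,obs=None):
    p,d=ray(c,u,v,obs);return p+d*(z-p[2])/d[2]
def proj(c,P,obs=None):
    if 'position' in c: q=np.array(c['attitude']).T@(np.array(P)-c['position'])
    else:
        T=np.array(c['tool_from_camera']);R=np.array(obs['eef_rot'])
        q=T[:3,:3].T@(R.T@(np.array(P)-obs['ee_pos'])-T[:3,3])
    return c['cx']-c['fx']*q[0]/q[2], c['cy']+c['fy']*q[1]/q[2]
E
python3 - <<'E'
from h import *
o=observe();print({k:np.round(v,3).tolist() for k,v in o.items()})
for n in('scene','top'):
    c=capture(n);cv2.imwrite(f'pics/{n}0.png',c['img']);print({k:(np.round(v,3).tolist()) for k,v in c.items() if k!='img'})
E
```

```text
pics
{'t': 0.0, 'qpos': [-75.366, 7.514, 85.329, 0.001, 87.261, -4.892], 'qd': [-0.103, 0.158, 0.048, -0.069, 0.001, 0.071], 'joint_torque': [0.001, -55.984, -49.176, 0.077, 0.036, -0.0], 'ee_pos': [0.2, -0.565, 0.218], 'eef_rot': [[0.942, 0.334, -0.0], [0.334, -0.942, 0.002], [0.0, -0.002, -1.0]], 'force': [-0.265, -0.064, -0.362], 'ft_torque': [-0.048, 0.031, -0.047], 'gripper_force': 0.0, 'width': 0.093}
{'fx': 516.235, 'fy': 516.235, 'cx': 317.201, 'cy': 244.019, 'position': [1.188, 0.046, 1.223], 'attitude': [[-0.026, -0.836, 0.548], [1.0, -0.017, 0.023], [-0.01, 0.548, 0.836]]}
{'fx': 434.389, 'fy': 434.389, 'cx': 323.934, 'cy': 242.21, 'position': [0.407, 0.007, 1.217], 'attitude': [[0.013, 0.996, -0.093], [-1.0, 0.013, -0.008], [-0.007, 0.093, 0.996]]}
```

View pics/scene0.png

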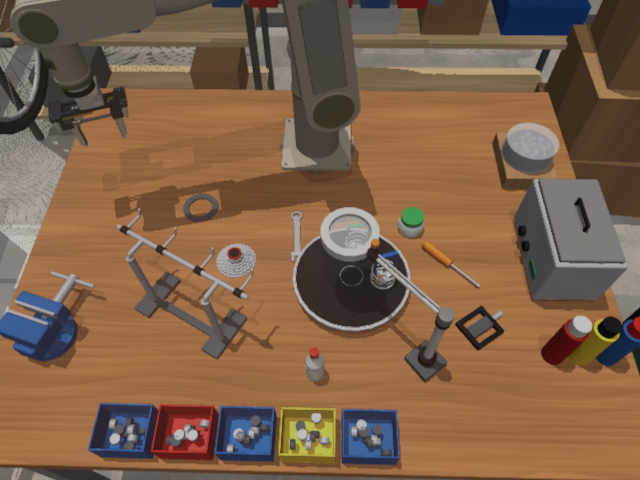

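View pics/top0.png

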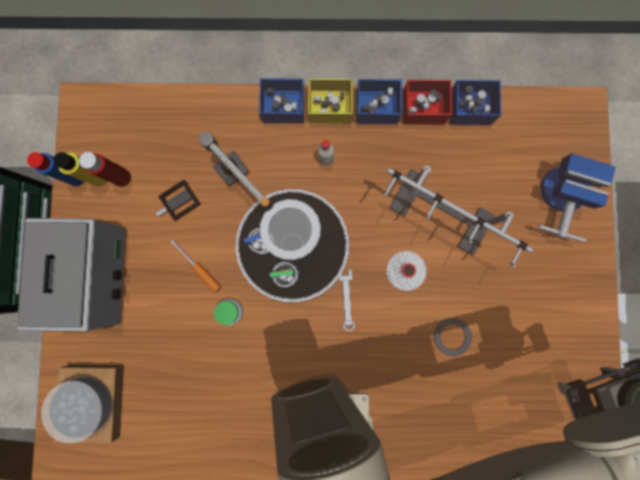

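The scene shows the rack at (180,260), the cassette at (236,258), the turntable at (352,277) and the lamp grip at (375,244). In the top view the turntable is at (292,245), the lamp ring at (290,229), the grip at (265,203), the hinge at (207,140), the cassette at (407,271) and the rack bar from (392,172) to (529,247). Blue and green handles are visible.

```bash
cat >> h.py <<'E'
def blobs(img,lo,hi,roi,minA=8):
    x0,y0,x1,y1=roi;m=cv2.inRange(cv2.cvtColor(img,cv2.COLOR_BGR2HSV),np.array(lo),np.array(hi))
    k=np.zeros_like(m);k[y0:y1,x0:x1]=m[y0:y1,x0:x1]
    n,l,s,ce=cv2.connectedComponentsWithStats(k)
    return sorted([(int(s[i,4]),np.round(ce[i],1).tolist(),s[i,:4].tolist()) for i in range(1,n) if s[i,4]>=minA],reverse=True),k
def tri(a,b):
    (p,d),(q,e)=a,b;d=d/np.linalg.norm(d);e=e/np.linalg.norm(e)
    t=np.linalg.lstsq(np.c_[d,-e],q-p,rcond=None)[0]
    A,B=p+d*t[0],q+e*t[1];return (A+B)/2,np.linalg.norm(A-B)
E
python3 - <<'E'
from h import *
T=capture('top');S=capture('scene')
t,s=T['img'],S['img']
print('orange',blobs(t,(8,150,120),(22,255,255),(250,190,280,215))[0][:2],blobs(s,(5,150,100),(22,255,255),(365,235,388,255))[0][:2])
print('red cass',blobs(t,(0,120,60),(8,255,255),(385,250,430,295))[0][:2],blobs(s,(0,120,60),(8,255,255),(215,240,258,280))[0][:2])
# turntable dark
b,k=blobs(t,(0,0,0),(180,255,60),(230,185,355,305));
c=max(cv2.findContours(k,0,1)[0],key=cv2.contourArea);h=cv2.convexHull(c);e=cv2.fitEllipse(h);print('tt',e,onz(T,*e[0],.04))
b,k=blobs(s,(0,0,0),(180,255,60),(285,225,420,335));
c=max(cv2.findContours(k,0,1)[0],key=cv2.contourArea);h=cv2.convexHull(c);e=cv2.fitEllipse(h);print('tt',e,onz(S,*e[0],.04))
print('bar T',onz(T,392,172,.226),onz(T,529,247,.226),'S',onz(S,122,230,.226),onz(S,243,295,.226))
print('hinge',onz(T,207,139,.245),'tri',tri(ray(T,207,139),ray(S,443,317)),'head',onz(T,290,229,.268),onz(S,350,234,.256))
print('grip',tri(ray(T,265,203),ray(S,375,244)), onz(T,265,203,.306))
print('cass',onz(T,407,271,.0),onz(T,408,270,.038),onz(S,235,253,.038))
im=np.vstack([cv2.resize(t[130:290,370:545],None,fx=3,fy=3)[:480],]);a=cv2.resize(s[205:325,100:270],None,fx=3,fy=3)
cv2.imwrite('pics/rackT.png',im[:, :]);cv2.imwrite('pics/rackS.png',a)
E
```

```text
orange [(43, [264.9, 201.9], [262, 199, 7, 7])] [(60, [374.9, 243.1], [371, 239, 9, 9])]
red cass [(67, [407.9, 270.2], [402, 264, 13, 13])] [(71, [234.0, 253.4], [228, 248, 13, 12])]
tt ((291.7178649902344, 245.1903839111328), (102.67530059814453, 103.22740173339844), 62.19556427001953) [0.50788263 0.10388887 0.04      ]
tt ((351.1268615722656, 278.2412414550781), (94.96566772460938, 110.04120635986328), 96.22373962402344) [0.5188333  0.10493567 0.04      ]
bar T [ 0.66574377 -0.14119521  0.226     ] [ 0.49479334 -0.45339631  0.226     ] S [ 0.50460322 -0.44369076  0.226     ] [ 0.67056088 -0.13940632  0.226     ]
hinge [0.73333162 0.28726897 0.245     ] tri (array([0.72876742, 0.28179573, 0.25845249]), np.float64(0.0030734477074578566)) head [0.52411866 0.08965102 0.268     ] [0.52610896 0.09264864 0.256     ]
grip (array([0.57676855, 0.14343492, 0.29333886]), np.float64(0.001733529688743157)) [0.57446407 0.14070332 0.306     ]
cass [ 0.44307917 -0.2165313   0.        ] [ 0.44469691 -0.21226777  0.038     ] [ 0.44558043 -0.20956836  0.038     ]
```

View pics/rackT.png

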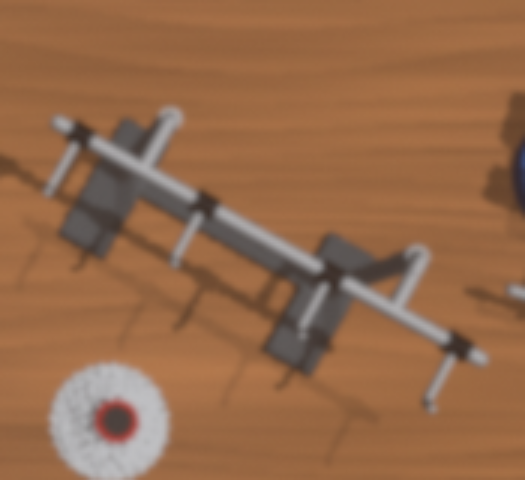

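```bash
cat >> h.py <<'E'
def plan(wps,step=.04,dturn=8,start=None,settle=0):
    """wps: (x,y,z,xyaw deg); prints servo rows; tool pointing down"""
    o=observe()
    p=np.array(o['ee_pos']);R=np.array(o['eef_rot']);w=np.degrees(np.arctan2(R[1,0],R[0,0]))
    if start is not None: p=np.array(start[:3],float);w=start[3]
    for W in wps:
        q=np.array(W[:3],float);a=W[3]
        n=max(1,int(np.ceil(max(np.linalg.norm(q-p)/step,abs(a-w)/dturn))))
        i=0
        while i<n:
            k=min(5,n-i);c,s=np.cos(np.radians(w+(a-w)*i/n)),np.sin(np.radians(w+(a-w)*i/n))
            A=np.array([[c,s,0],[s,-c,0],[0,0,-1]]);rows=[]
            for j in range(1,k+1):
                rows+=[round(float(v),3) for v in A.T@((q-p)*j/n)/.2]+[round(float(-np.radians((a-w)*j/n)/2),3)]
            print(rows,'#',np.round(p+(q-p)*(i+k)/n,3).tolist());i+=k
        p,w=q,a
def st():
    o=observe();R=np.array(o['eef_rot']);print('t',o['t'],'pos',np.round(o['ee_pos'],4).tolist(),'yaw',round(float(np.degrees(np.arctan2(R[1,0],R[0,0]))),2),'w',round(o['width'],4),'gf',round(float(o['gripper_force']),1),'F',np.round(o['force'],1).tolist(),'q',np.round(o['qpos'],0).tolist())
E
python3 - <<'E'
from h import *
T=capture('top')
pts=[onz(T,370+a/3,130+b/3,.226) for a,b in[(82,132),(206,202),(331,272),(459,345)]]
P=np.array(pts)[:,:2];d=(P[0]-P[3]);print(P, np.linalg.norm(d),'yaw',np.degrees(np.arctan2(d[1],d[0]))-90)
tips=np.array([onz(T,370+a/3,130+b/3,.238) for a,b in[(50,190),(175,262),(303,333),(429,406)]])[:,:2];print(tips,tips-P)
plan([(.3,-.45,.40,0),(.585,.135,.40,0)],step=.045)
E
```

```text
[[ 0.66114886 -0.15356991]
 [ 0.60730852 -0.24883559]
 [ 0.55408791 -0.34378552]
 [ 0.49920273 -0.43987516]] 0.32893349398923144 yaw -29.494303029166247
[[ 0.61272548 -0.12716288]
 [ 0.55848642 -0.22177943]
 [ 0.50566141 -0.31756857]
 [ 0.45192129 -0.41073119]] [[-0.04842338  0.02640704]
 [-0.0488221   0.02705616]
 [-0.0484265   0.02621695]
 [-0.04728144  0.02914396]]
[0.11, -0.063, -0.152, 0.028, 0.221, -0.126, -0.303, 0.057, 0.331, -0.188, -0.455, 0.085, 0.441, -0.251, -0.606, 0.114, 0.551, -0.314, -0.758, 0.142] # [0.283, -0.469, 0.37]
[0.088, -0.091, -0.152, 0.028] # [0.3, -0.45, 0.4]
[0.095, -0.195, 0.0, -0.0, 0.19, -0.39, 0.0, -0.0, 0.285, -0.585, 0.0, -0.0, 0.38, -0.78, 0.0, -0.0, 0.475, -0.975, 0.0, -0.0] # [0.395, -0.255, 0.4]
[0.095, -0.195, 0.0, -0.0, 0.19, -0.39, 0.0, -0.0, 0.285, -0.585, 0.0, -0.0, 0.38, -0.78, 0.0, -0.0, 0.475, -0.975, 0.0, -0.0] # [0.49, -0.06, 0.4]
[0.095, -0.195, 0.0, -0.0, 0.19, -0.39, 0.0, -0.0, 0.285, -0.585, 0.0, -0.0, 0.38, -0.78, 0.0, -0.0, 0.475, -0.975, 0.0, -0.0] # [0.585, 0.135, 0.4]
```

View pics/rackS.png

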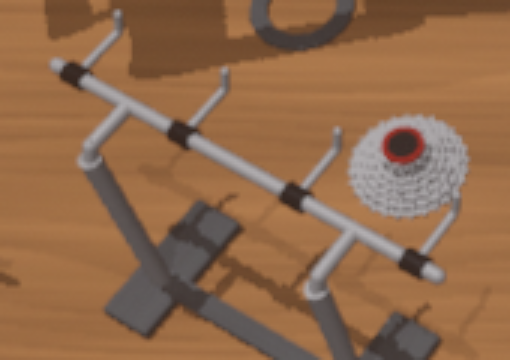

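Emit:
servo_tool(
  increments=[0.11,-0.063,-0.152,0.028,0.221,-0.126,-0.303,0.057,0.331,-0.188,-0.455,0.085,0.441,-0.251,-0.606,0.114,0.551,-0.314,-0.758,0.142],
  fingers=0,
)

```text
t: 0.75
ee_pos: [0.2839, -0.4685, 0.3714]
eef_rot: [[0.999, 0.054, 0.0], [0.054, -0.999, 0.0], [0.0, -0.0, -1.0]]
force: [-0.9, -0.5, -0.5]
width: 0.0576
gripper_force: 0.0
```

Emit:
servo_tool(
  increments=[0.088,-0.091,-0.152,0.028],
)

```text
t: 0.85
ee_pos: [0.3004, -0.4493, 0.4018]
eef_rot: [[1.0, -0.002, 0.0], [-0.002, -1.0, 0.0], [0.0, -0.0, -1.0]]
force: [1.5, -0.0, 0.5]
width: 0.0499
gripper_force: 0.0
```

Emit:
servo_tool(
  increments=[0.095,-0.195,0.0,0.0,0.19,-0.39,0.0,0.0,0.285,-0.585,0.0,0.0,0.38,-0.78,0.0,0.0,0.475,-0.975,0.0,0.0],
)

```text
t: 1.35
ee_pos: [0.3952, -0.2536, 0.4007]
eef_rot: [[1.0, 0.001, 0.0], [0.001, -1.0, -0.0], [0.0, 0.0, -1.0]]
force: [0.4, -1.0, 0.2]
width: 0.0465
gripper_force: 0.0
```

Emit:
servo_tool(
  increments=[0.095,-0.195,0.0,0.0,0.19,-0.39,0.0,0.0,0.285,-0.585,0.0,0.0,0.38,-0.78,0.0,0.0,0.475,-0.975,0.0,0.0],
)

```text
t: 1.85
ee_pos: [0.4901, -0.0584, 0.4007]
eef_rot: [[1.0, 0.001, 0.0], [0.001, -1.0, -0.0], [0.0, 0.0, -1.0]]
force: [0.7, 0.7, -1.1]
width: 0.0464
gripper_force: 0.0
```

Emit:
servo_tool(
  increments=[0.095,-0.195,0.0,0.0,0.19,-0.39,0.0,0.0,0.285,-0.585,0.0,0.0,0.38,-0.78,0.0,0.0,0.475,-0.975,0.0,0.0],
)

```text
t: 2.35
ee_pos: [0.585, 0.1368, 0.4006]
eef_rot: [[1.0, 0.001, 0.0], [0.001, -1.0, -0.0], [0.0, 0.0, -1.0]]
force: [0.2, 0.2, 0.5]
width: 0.0465
gripper_force: 0.0
```

Emit:
servo_tool(
  increments=[0,0,0,0,0,0,0,0],
)

```text
t: 2.55
ee_pos: [0.5845, 0.1358, 0.3997]
eef_rot: [[1.0, 0.003, -0.002], [0.003, -1.0, -0.001], [-0.002, 0.001, -1.0]]
force: [0.7, -0.0, -0.2]
width: 0.0468
gripper_force: 0.0
```

Run:
```python
from h import *
o=observe();c=capture('wrist');cv2.imwrite('pics/w1.png',c['img'])
print(np.round(c['tool_from_camera'],3).tolist(),c['fx'])
for b in blobs(c['img'],(5,150,100),(22,255,255),(0,0,640,480),40)[0][:3]: print(b,onz(c,*b[1],.306,o))
```

```text
[[0.002, 0.96, 0.279, 0.078], [1.0, -0.002, -0.001, -0.0], [-0.0, 0.279, -0.96, -0.165], [0.0, 0.0, 0.0, 1.0]] 379.79930407124067
(115764, [322.3, 138.1], [0, 0, 640, 359]) [0.65577236 0.13404419 0.306     ]
(7854, [315.2, 426.6], [233, 400, 170, 62]) [0.42384226 0.13839699 0.306     ]
(881, [610.7, 423.1], [597, 400, 29, 54]) [ 0.42835447 -0.10644037  0.306     ]
```

View pics/w1.png

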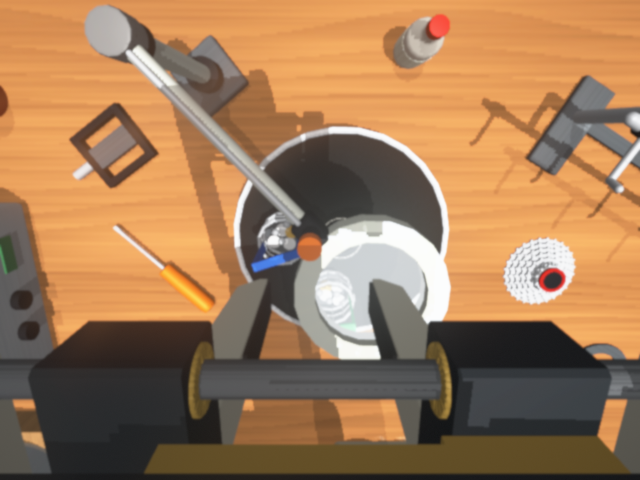

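The wrist view shows the orange grip top at (309,247), the post cap at (112,31), the turntable rim, and the blue and green baskets. No other baskets are visible.

Run:
```python
from h import *
o=observe();c=capture('wrist')
g=onz(c,309,246,.306,o);print('grip',g,'hinge',onz(c,112,31,.262,o))
b,k=blobs(c['img'],(0,0,190),(180,60,255),(225,120,455,330))
H=np.array([.731,.284])
r=np.linalg.norm(g[:2]-H);a0=np.degrees(np.arctan2(g[1]-H[1],g[0]-H[0]));print(r,a0)
wps=[(g[0]+.0,g[1],.36,0),(g[0],g[1],.28,0)]
for k in range(1,9):
    a=np.radians(a0-10*k);wps.append((H[0]+r*np.cos(a),H[1]+r*np.sin(a)+ .012,.28,0))
plan(wps,step=.04)
```

```text
grip [0.58090702 0.14212605 0.306     ] hinge [0.72856198 0.28415635 0.262     ]
0.20653358325092133 -136.61248321771927
[-0.009, -0.02, 0.102, 0.0, -0.017, -0.039, 0.204, 0.0] # [0.581, 0.142, 0.36]
[0.0, 0.0, 0.2, -0.0, 0.0, 0.0, 0.4, -0.0] # [0.581, 0.142, 0.28]
[-0.056, -0.101, 0.0, -0.0, -0.112, -0.201, 0.0, -0.0] # [0.559, 0.182, 0.28]
[-0.086, -0.158, 0.0, -0.0] # [0.541, 0.214, 0.28]
[-0.057, -0.171, 0.0, -0.0] # [0.53, 0.248, 0.28]
[-0.026, -0.178, 0.0, -0.0] # [0.525, 0.284, 0.28]
[0.005, -0.18, 0.0, -0.0] # [0.526, 0.32, 0.28]
[0.036, -0.176, 0.0, -0.0] # [0.533, 0.355, 0.28]
[0.066, -0.167, 0.0, -0.0] # [0.546, 0.389, 0.28]
[0.094, -0.153, 0.0, -0.0] # [0.565, 0.419, 0.28]
```

Emit:
servo_tool(
  increments=[-0.009,-0.02,0.1,0,-0.017,-0.039,0.2,0,-0.017,-0.039,0.4,0,-0.017,-0.039,0.6,0,-0.017,-0.039,0.6,0],
)

```text
t: 3.15
ee_pos: [0.5776, 0.1408, 0.2741]
eef_rot: [[1.0, -0.001, -0.01], [-0.001, -1.0, -0.002], [-0.01, 0.002, -1.0]]
force: [-0.2, -0.5, -1.0]
width: 0.0465
gripper_force: 0.0
```

Emit:
servo_tool(
  increments=[-0.028,-0.05,0,0,-0.056,-0.1,0,0,-0.112,-0.2,0,0,-0.155,-0.28,0,0,-0.198,-0.36,0,0],
)

```text
t: 3.65
ee_pos: [0.5414, 0.2155, 0.2841]
eef_rot: [[1.0, 0.0, 0.003], [0.0, -1.0, 0.0], [0.003, -0.0, -1.0]]
force: [-0.2, -1.9, -0.9]
width: 0.0468
gripper_force: 1.2
```

Emit:
servo_tool(
  increments=[-0.03,-0.085,0,0,-0.057,-0.17,0,0,-0.07,-0.26,0,0,-0.083,-0.35,0,0,-0.08,-0.44,0,0],
)

```text
t: 4.15
ee_pos: [0.5257, 0.3044, 0.2836]
eef_rot: [[1.0, 0.001, 0.004], [0.001, -1.0, 0.002], [0.004, -0.002, -1.0]]
force: [0.2, -2.0, 1.2]
width: 0.0468
gripper_force: 1.0
```

Emit:
servo_tool(
  increments=[0.002,-0.09,0,0,0.02,-0.18,0,0,0.038,-0.266,0,0,0.07,-0.35,0,0,0.104,-0.43,0,0],
)

```text
t: 4.65
ee_pos: [0.5463, 0.3904, 0.2809]
eef_rot: [[1.0, 0.001, 0.0], [0.001, -1.0, 0.0], [0.0, -0.0, -1.0]]
force: [0.2, -3.0, 1.9]
width: 0.0465
gripper_force: 1.2
```

Emit:
servo_tool(
  increments=[0.047,-0.078,0,0,0.094,-0.155,0,0,0.094,-0.155,0,0,0.094,-0.155,0,0],
)

```text
t: 5.05
ee_pos: [0.5648, 0.4204, 0.2802]
eef_rot: [[1.0, 0.001, -0.0], [0.001, -1.0, 0.0], [-0.0, -0.0, -1.0]]
force: [0.4, -0.6, -0.9]
width: 0.0467
gripper_force: 0.0
```

Emit:
servo_tool(
  increments=[0.0,0.04,-0.1,0,0,0.04,-0.3,0,0,0.04,-0.5,0,0,0.04,-0.5,0,0,0.04,-0.5,0],
)

```text
t: 5.55
ee_pos: [0.5653, 0.4117, 0.3831]
eef_rot: [[1.0, 0.0, 0.004], [0.0, -1.0, 0.002], [0.004, -0.002, -1.0]]
force: [-0.1, -0.2, 0.0]
width: 0.0467
gripper_force: 0.0
```

Run:
```python
from h import *
st()
T=capture('top');cv2.imwrite('pics/top1.png',T['img'])
o=observe()
plan([(.5,.25,.45,0),(.38,.10,.45,0)],step=.045)
```

```text
t 5.55 pos [0.5653, 0.4117, 0.3831] yaw 0.02 w 0.0467 gf 0.0 F [-0.1, -0.2, 0.0] q [32.0, 24.0, 49.0, 0.0, 107.0, 122.0]
[-0.065, 0.161, -0.069, 0.0, -0.13, 0.323, -0.138, 0.0, -0.195, 0.484, -0.207, 0.0, -0.26, 0.646, -0.277, 0.0, -0.325, 0.807, -0.346, 0.0] # [0.5, 0.25, 0.45]
[-0.12, 0.15, 0.0, -0.0, -0.24, 0.3, 0.0, -0.0, -0.36, 0.45, 0.0, -0.0, -0.48, 0.6, 0.0, -0.0, -0.6, 0.75, 0.0, -0.0] # [0.38, 0.1, 0.45]
```

View pics/top1.png

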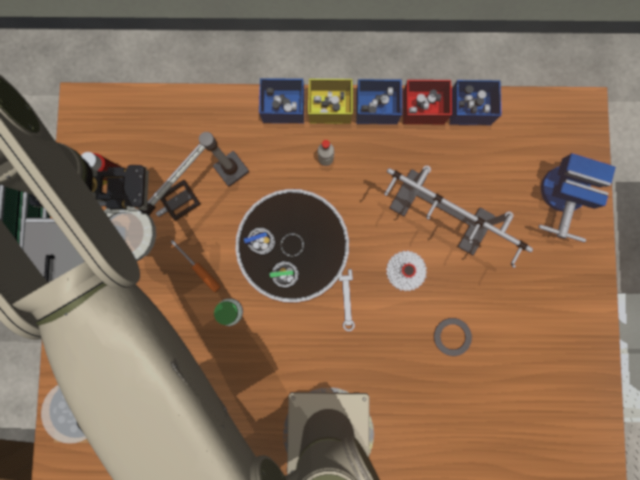

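The lamp is clear, with its head at (125,233). There are two baskets, blue at (258,240) and green at (284,274), and the centre mark is at (291,245).

Emit:
servo_tool(
  increments=[-0.065,0.161,-0.069,0.0,-0.13,0.323,-0.138,0.0,-0.195,0.484,-0.207,0.0,-0.26,0.646,-0.277,0.0,-0.325,0.807,-0.346,0.0],
)

```text
t: 6.1
ee_pos: [0.4987, 0.2488, 0.4481]
eef_rot: [[1.0, 0.001, -0.003], [0.001, -1.0, -0.001], [-0.003, 0.001, -1.0]]
force: [0.6, -0.9, 0.6]
width: 0.0464
gripper_force: 0.0
```

Emit:
servo_tool(
  increments=[-0.12,0.15,0.0,0.0,-0.24,0.3,0.0,0.0,-0.36,0.45,0.0,0.0,-0.48,0.6,0.0,0.0,-0.6,0.75,0.0,0.0],
  fingers=0.6,
)

```text
t: 6.6
ee_pos: [0.3785, 0.0991, 0.4476]
eef_rot: [[1.0, 0.001, -0.003], [0.001, -1.0, -0.0], [-0.003, 0.0, -1.0]]
force: [-0.5, -0.9, 0.0]
width: 0.0742
gripper_force: 0.0
```

Emit:
servo_tool(
  increments=[0,0,0,0,0,0,0,0,0,0,0,0],
)

```text
t: 6.9
ee_pos: [0.3802, 0.1005, 0.4486]
eef_rot: [[1.0, 0.001, -0.002], [0.001, -1.0, 0.0], [-0.002, -0.0, -1.0]]
force: [-0.3, -0.0, 0.0]
width: 0.0745
gripper_force: 0.0
```

```bash
cat >> h.py <<'E'
COL={'blue':((105,120,70),(130,255,255)),'green':((45,100,60),(80,255,255))}
def handles(c,o=None,roi=(0,0,640,300),z=.157,names=('blue','green')):
    for n in names:
        b,k=blobs(c['img'],*COL[n],roi,30)
        if not b: print(n,'none');continue
        A,ce,bx=b[0];k2=np.zeros_like(k);k2[bx[1]:bx[1]+bx[3],bx[0]:bx[0]+bx[2]]=k[bx[1]:bx[1]+bx[3],bx[0]:bx[0]+bx[2]]
        r=cv2.minAreaRect(cv2.findNonZero(k2));p=cv2.boxPoints(r)
        W=np.array([onz(c,*q,z,o)[:2] for q in p]);e=[W[1]-W[0],W[2]-W[1]];e=max(e,key=np.linalg.norm)
        print(n,A,ce,bx,'centre',np.round(W.mean(0),4).tolist(),'len',round(float(np.linalg.norm(e)),4),'yang',round(float(np.degrees(np.arctan2(e[1],e[0]))%180),1))
E
python3 - <<'E'
from h import *
st();o=observe();c=capture('wrist');cv2.imwrite('pics/w2.png',c['img']);handles(c,o)
E
```

```text
t 6.9 pos [0.3802, 0.1005, 0.4486] yaw 0.05 w 0.0745 gf 0.0 F [-0.3, -0.0, 0.0] q [7.0, -22.0, 89.0, 0.0, 114.0, 97.0]
blue 375 [248.6, 70.6] [222, 61, 51, 18] centre [0.5187, 0.182] len 0.0558 yang 98.5
green 1250 [202.9, 219.4] [183, 200, 41, 40] centre [0.3479, 0.2445] len 0.0487 yang 62.3
```

View pics/w2.png

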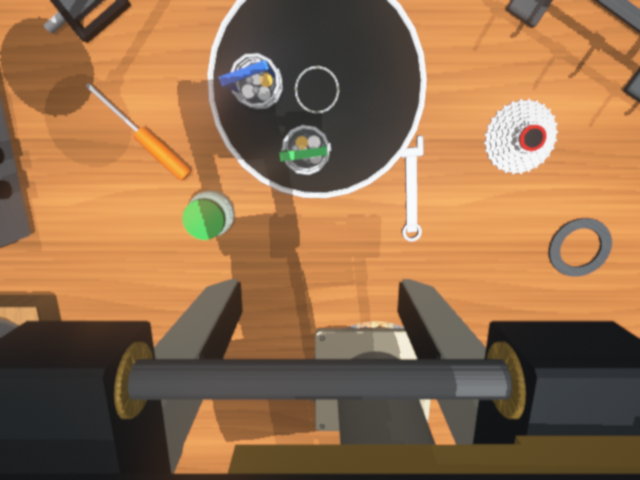

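Run:
```python
from h import *
o=observe();c=capture('wrist');handles(c,o,(250,120,350,180),names=('green',));print('tt',onz(c,317,89,.04,o),'cass',onz(c,533,138,.038,o))
T=capture('top');print('tt top',onz(T,291.5,244.5,.04));handles(T,None,(235,185,300,300))
```

```text
green 368 [302.3, 153.5] [280, 146, 47, 15] centre [0.4287, 0.1201] len 0.0542 yang 97.5
tt [0.51000208 0.10431491 0.04      ] cass [ 0.44395372 -0.21273603  0.038     ]
tt top [0.50976114 0.1045206  0.04      ]
blue 67 [254.9, 236.9] [244, 233, 23, 9] centre [0.517, 0.1846] len 0.0552 yang 107.3
green none
```

Run:
```python
from h import *
plan([(.429,.120,.22,7.5),(.429,.120,.125,7.5)],step=.05)
```

```text
[0.049, -0.019, 0.229, -0.013, 0.097, -0.038, 0.458, -0.026, 0.146, -0.058, 0.687, -0.039, 0.194, -0.077, 0.916, -0.052, 0.243, -0.096, 1.145, -0.065] # [0.429, 0.12, 0.22]
[0.0, 0.0, 0.237, -0.0, 0.0, 0.0, 0.475, -0.0] # [0.429, 0.12, 0.125]
```

Emit:
servo_tool(
  increments=[0.049,-0.02,0.22,-0.013,0.097,-0.04,0.44,-0.026,0.146,-0.06,0.66,-0.039,0.194,-0.077,0.87,-0.052,0.243,-0.096,1.0,-0.065],
)

```text
t: 7.55
ee_pos: [0.4276, 0.1199, 0.2455]
eef_rot: [[0.991, 0.133, -0.005], [0.133, -0.991, -0.001], [-0.005, 0.0, -1.0]]
force: [-0.4, 0.3, 0.1]
width: 0.0744
gripper_force: 0.0
```

Emit:
servo_tool(
  increments=[0,0,0.12,0,0,0,0.12,0],
)

```text
t: 7.75
ee_pos: [0.4265, 0.1196, 0.2213]
eef_rot: [[0.991, 0.131, -0.008], [0.131, -0.991, -0.001], [-0.008, 0.0, -1.0]]
force: [-0.8, 0.3, -0.6]
width: 0.0748
gripper_force: 0.0
```

Run:
```python
from h import *
st();o=observe();c=capture('wrist');cv2.imwrite('pics/w3.png',c['img']);handles(c,o,(150,100,500,400),names=('green',))
```

```text
t 7.75 pos [0.4265, 0.1196, 0.2213] yaw 7.55 w 0.0748 gf 0.0 F [-0.8, 0.3, -0.6] q [9.0, -17.0, 108.0, 0.0, 89.0, 91.0]
green 1347 [320.7, 249.0] [276, 218, 88, 40] centre [0.4373, 0.1208] len 0.0539 yang 97.6
```

View pics/w3.png

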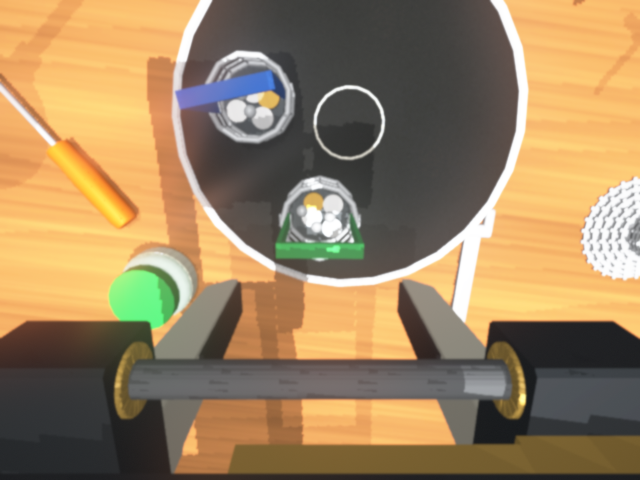

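The green strip is at (320,251), aligned with the tool and centred between the fingers. I'm going down now.

Emit:
servo_tool(
  increments=[0.005,0,0.16,0,0.005,0,0.32,0,0.005,0,0.475,0,0.005,0,0.475,0],
)

```text
t: 8.2
ee_pos: [0.4277, 0.1194, 0.1284]
eef_rot: [[0.991, 0.131, -0.005], [0.131, -0.991, -0.001], [-0.005, 0.0, -1.0]]
force: [-1.1, -0.1, -0.3]
width: 0.0745
gripper_force: 0.0
```

Emit:
servo_tool(
  increments=[0,0,0,0,0,0,0,0,0,0,0,0,0,0,0,0,0,0,0,0],
  fingers=0,
)

```text
t: 8.7
ee_pos: [0.4315, 0.1198, 0.1334]
eef_rot: [[0.991, 0.131, 0.004], [0.131, -0.991, 0.001], [0.004, -0.0, -1.0]]
force: [-0.3, 1.0, 7.3]
width: 0.0557
gripper_force: 30.0
```

Emit:
servo_tool(
  increments=[0,0,-0.05,0,0,0,-0.15,0,0,0,-0.25,0,0,0,-0.4,0,0,0,-0.55,0],
)

```text
t: 9.2
ee_pos: [0.4292, 0.1194, 0.2423]
eef_rot: [[0.991, 0.13, -0.001], [0.13, -0.991, -0.0], [-0.001, 0.0, -1.0]]
force: [1.4, -0.1, -2.8]
width: 0.0556
gripper_force: 30.0
```

Run:
```python
from h import *
st();o=observe();c=capture('wrist');cv2.imwrite('pics/w4.png',c['img'])
x=np.array([.872,-.489]);P=np.array([[ 0.66114886,-0.15356991],[ 0.60730852,-0.24883559],[ 0.55408791,-0.34378552],[ 0.49920273,-0.43987516]])
for p in P:print(np.round(p-x*.03,4),'start',np.round(p-x*.12,4))
a=P[0]-x*.12;b=P[0]-x*.03
plan([(.45,.05,.235,-10),(*a,.235,-29.2)],step=.035)
```

```text
t 9.2 pos [0.4292, 0.1194, 0.2423] yaw 7.49 w 0.0556 gf 30.0 F [1.4, -0.1, -2.8] q [9.0, -18.0, 106.0, -0.0, 91.0, 91.0]
[ 0.635  -0.1389] start [ 0.5565 -0.0949]
[ 0.5811 -0.2342] start [ 0.5027 -0.1902]
[ 0.5279 -0.3291] start [ 0.4494 -0.2851]
[ 0.473  -0.4252] start [ 0.3946 -0.3812]
[0.015, 0.119, 0.022, 0.051, 0.03, 0.239, 0.045, 0.102, 0.045, 0.358, 0.067, 0.153] # [0.45, 0.05, 0.235]
[0.108, 0.103, 0.0, 0.028, 0.217, 0.207, 0.0, 0.056, 0.325, 0.31, 0.0, 0.084, 0.434, 0.414, 0.0, 0.112, 0.542, 0.517, 0.0, 0.14] # [0.539, -0.071, 0.235]
[0.133, 0.07, 0.0, 0.028] # [0.557, -0.095, 0.235]
```

View pics/w4.png

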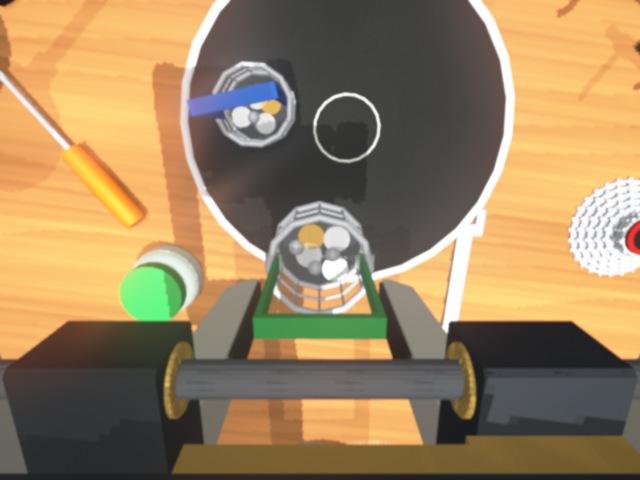

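Emit:
servo_tool(
  increments=[0,0,0,0,0,0,0,0,0,0,0,0],
)

```text
t: 9.55
ee_pos: [0.4288, 0.1194, 0.2391]
eef_rot: [[0.991, 0.13, -0.003], [0.13, -0.991, -0.0], [-0.003, 0.0, -1.0]]
force: [-0.3, -0.2, -2.5]
width: 0.0558
gripper_force: 30.0
```

Run:
```python
from h import *
st()
plan([(.46,.02,.246,-10),(.5565,-.0949,.246,-29.2)],step=.03,dturn=7)
```

```text
t 9.55 pos [0.4288, 0.1194, 0.2391] yaw 7.49 w 0.0558 gf 30.0 F [-0.3, -0.2, -2.5] q [9.0, -18.0, 107.0, -0.0, 91.0, 91.0]
[0.022, 0.128, -0.009, 0.038, 0.045, 0.256, -0.017, 0.076, 0.067, 0.385, -0.026, 0.114, 0.09, 0.513, -0.034, 0.153] # [0.46, 0.02, 0.246]
[0.096, 0.08, 0.0, 0.028, 0.192, 0.161, 0.0, 0.056, 0.287, 0.241, 0.0, 0.084, 0.383, 0.321, 0.0, 0.112, 0.479, 0.402, 0.0, 0.14] # [0.54, -0.076, 0.246]
[0.114, 0.051, 0.0, 0.028] # [0.556, -0.095, 0.246]
```

Emit:
servo_tool(
  increments=[0.022,0.128,-0.009,0.038,0.045,0.256,-0.017,0.076,0.067,0.385,-0.026,0.114,0.09,0.513,-0.034,0.153],
)

```text
t: 9.95
ee_pos: [0.4603, 0.0193, 0.2461]
eef_rot: [[0.984, -0.177, -0.003], [-0.177, -0.984, 0.0], [-0.003, 0.0, -1.0]]
force: [0.3, -0.2, -1.7]
width: 0.0558
gripper_force: 30.0
```

Emit:
servo_tool(
  increments=[0.096,0.08,0.0,0.028,0.192,0.161,0.0,0.056,0.287,0.241,0.0,0.084,0.383,0.321,0.0,0.112,0.479,0.402,0.0,0.14],
)

```text
t: 10.45
ee_pos: [0.541, -0.0764, 0.2457]
eef_rot: [[0.897, -0.442, -0.003], [-0.442, -0.897, 0.001], [-0.003, 0.001, -1.0]]
force: [-0.1, 0.5, -1.5]
width: 0.0558
gripper_force: 30.0
```

Emit:
servo_tool(
  increments=[0.114,0.05,0.0,0.028,0.114,0.05,0.0,0.028,0.114,0.05,0.0,0.028,0.114,0.05,0.0,0.028,0.114,0.05,0.0,0.028],
)

```text
t: 10.95
ee_pos: [0.5569, -0.094, 0.2474]
eef_rot: [[0.873, -0.488, -0.001], [-0.488, -0.873, 0.0], [-0.001, 0.0, -1.0]]
force: [0.2, -0.3, -1.7]
width: 0.0554
gripper_force: 30.0
```

Run:
```python
from h import *
st();o=observe();c=capture('wrist');T=capture('scene');cv2.imwrite('pics/w5.png',np.hstack([cv2.resize(c['img'][:340],(400,213)),cv2.resize(T['img'][200:330,150:394],(400,213))]))
plan([(.635,-.1389,.243,-29.2)],step=.02)
```

```text
t 10.95 pos [0.5569, -0.094, 0.2474] yaw -29.22 w 0.0554 gf 30.0 F [0.2, -0.3, -1.7] q [-15.0, 1.0, 89.0, 0.0, 90.0, 104.0]
[0.09, 0.001, 0.005, -0.0, 0.18, 0.002, 0.01, -0.0, 0.27, 0.003, 0.014, -0.0, 0.359, 0.004, 0.019, -0.0, 0.449, 0.005, 0.024, -0.0] # [0.635, -0.139, 0.243]
```

View pics/w5.png

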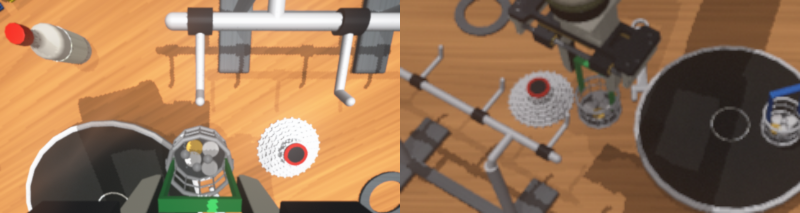

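The left half (wrist) shows prong 4 at u≈320, in line with the held basket. I'm sliding in at this height.

Run:
```python
from h import *
o=observe();c=capture('wrist');x=np.array([.872,-.489])
b,k=blobs(c['img'],(0,0,0),(180,255,255),(0,0,1,1))
t=onz(c,320,158,.238,o)[:2];r=onz(c,320,34,.226,o)[:2];print(t,r,(t-o['ee_pos'][:2])@x,(r-o['ee_pos'][:2])@x, c['cx'])
```

```text
[ 0.61367211 -0.12567282] [ 0.66008215 -0.15153539] 0.06478094966083142 0.11789730452858198 319.4500945918994
```

Emit:
servo_tool(
  increments=[0.09,0.0,0,0,0.18,0.0,0.0,0,0.27,0.0,0.0,0,0.36,0,0.0,0,0.44,0,0.0,0],
)

```text
t: 11.6
ee_pos: [0.6347, -0.1379, 0.2478]
eef_rot: [[0.872, -0.489, 0.0], [-0.489, -0.872, -0.0], [0.0, -0.0, -1.0]]
force: [-0.2, -1.1, -1.7]
width: 0.0557
gripper_force: 30.0
```

Emit:
servo_tool(
  increments=[0,0,0,0,0,0,0.05,0,0,0,0.1,0,0,0,0.13,0,0,0,0.16,0],
)

```text
t: 12.1
ee_pos: [0.6334, -0.1373, 0.2145]
eef_rot: [[0.872, -0.489, -0.001], [-0.489, -0.872, 0.0], [-0.001, 0.0, -1.0]]
force: [0.7, 0.4, -2.5]
width: 0.0558
gripper_force: 30.0
```

Emit:
servo_tool(
  increments=[0,0,0,0,0,0,0.01,0,0,0,0.02,0,0,0,0.03,0,0,0,0.03,0],
)

```text
t: 12.6
ee_pos: [0.634, -0.1378, 0.2094]
eef_rot: [[0.872, -0.489, -0.0], [-0.489, -0.872, 0.0], [-0.0, 0.0, -1.0]]
force: [-0.2, -0.6, -2.9]
width: 0.0558
gripper_force: 30.0
```

Run:
```python
from h import *
st();o=observe();c=capture('wrist');T=capture('scene');cv2.imwrite('pics/w6.png',np.hstack([cv2.resize(c['img'][:340],(400,213)),cv2.resize(T['img'][200:330,150:394],(400,213))]))
```

```text
t 12.6 pos [0.634, -0.1378, 0.2094] yaw -29.29 w 0.0558 gf 30.0 F [-0.2, -0.6, -2.9] q [-17.0, 15.0, 77.0, -0.0, 87.0, 103.0]
```

View pics/w6.png

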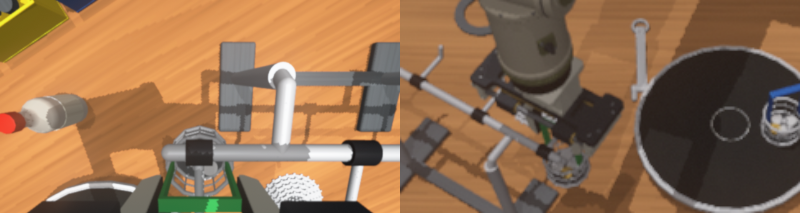

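The prong now passes through the handle opening. I'll lower until there is contact.

Emit:
servo_tool(
  increments=[0,0,0.01,0,0,0,0.02,0,0,0,0.02,0],
)

```text
t: 13.0
ee_pos: [0.6339, -0.1377, 0.2051]
eef_rot: [[0.872, -0.489, -0.001], [-0.489, -0.872, 0.0], [-0.001, 0.0, -1.0]]
force: [-0.2, 0.2, -1.9]
width: 0.0559
gripper_force: 30.0
```

Emit:
servo_tool(
  increments=[0,0,0.01,0,0,0,0.01,0,0,0,0.01,0],
)

```text
t: 13.3
ee_pos: [0.6342, -0.1378, 0.2038]
eef_rot: [[0.872, -0.489, 0.0], [-0.489, -0.872, -0.0], [0.0, -0.0, -1.0]]
force: [0.5, 0.2, -1.2]
width: 0.056
gripper_force: 30.0
```

Emit:
servo_tool(
  increments=[0,0,0.01,0,0,0,0.01,0,0,0,0.01,0],
)

```text
t: 13.6
ee_pos: [0.6344, -0.1379, 0.2036]
eef_rot: [[0.872, -0.489, 0.002], [-0.489, -0.872, -0.001], [0.002, -0.0, -1.0]]
force: [-4.3, 1.2, 7.8]
width: 0.0559
gripper_force: 30.0
```

Emit:
servo_tool(
  increments=[0,0,-0.01,0,0,0,-0.01,0,0,0,-0.01,0,0,0,-0.01,0,0,0,-0.01,0],
  fingers=0.5,
)

```text
t: 14.1
ee_pos: [0.634, -0.1377, 0.2033]
eef_rot: [[0.872, -0.489, -0.0], [-0.489, -0.872, 0.0], [-0.0, 0.0, -1.0]]
force: [-0.1, -0.1, 0.2]
width: 0.0697
gripper_force: 0.0
```

Emit:
servo_tool(
  increments=[0,0,-0.05,0,0,0,-0.15,0,0,0,-0.3,0,0,0,-0.45,0,0,0,-0.6,0],
)

```text
t: 14.6
ee_pos: [0.634, -0.1377, 0.3257]
eef_rot: [[0.872, -0.489, 0.001], [-0.489, -0.872, -0.0], [0.001, -0.0, -1.0]]
force: [-0.5, 0.5, -0.1]
width: 0.07
gripper_force: 0.0
```

Run:
```python
from h import *
st();T=capture('top');cv2.imwrite('pics/top2.png',np.hstack([cv2.resize(T['img'][150:270,370:530],(400,300)),cv2.resize(T['img'][185:305,230:390],(400,300))]))
handles(T,None,(235,185,300,300),names=('blue',))
plan([(.52,.10,.30,8),(.44,.17,.30,8)],step=.045)
```

```text
t 14.6 pos [0.634, -0.1377, 0.3257] yaw -29.29 w 0.07 gf 0.0 F [-0.5, 0.5, -0.1] q [-17.0, 14.0, 67.0, -0.0, 99.0, 103.0]
blue 81 [254.0, 237.4] [244, 233, 23, 10] centre [0.5158, 0.1846] len 0.0559 yang 107.3
[-0.181, -0.126, 0.027, -0.054, -0.362, -0.252, 0.054, -0.108, -0.543, -0.378, 0.081, -0.163, -0.724, -0.504, 0.108, -0.217, -0.905, -0.63, 0.135, -0.271] # [0.539, 0.06, 0.305]
[-0.09, -0.201, 0.027, -0.054] # [0.52, 0.1, 0.3]
[-0.116, -0.134, 0.0, -0.0, -0.232, -0.268, 0.0, -0.0, -0.347, -0.402, 0.0, -0.0] # [0.44, 0.17, 0.3]
```

View pics/top2.png

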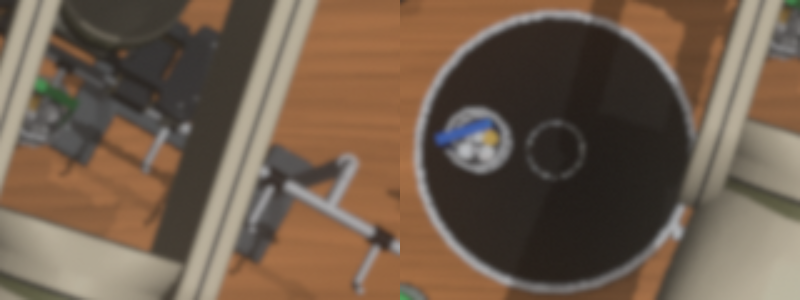

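The green basket hangs, and the blue one is still on the turntable with its handle tilted. I'll move over the blue one.

Emit:
servo_tool(
  increments=[-0.181,-0.126,0.027,-0.054,-0.362,-0.252,0.054,-0.108,-0.543,-0.378,0.081,-0.163,-0.724,-0.504,0.108,-0.217,-0.905,-0.63,0.135,-0.271],
)

```text
t: 15.15
ee_pos: [0.537, 0.062, 0.2972]
eef_rot: [[0.999, 0.035, 0.001], [0.035, -0.999, 0.0], [0.001, -0.0, -1.0]]
force: [-0.0, 0.7, -0.4]
width: 0.07
gripper_force: 0.0
```

Run:
```python
from h import *
st();plan([(.516,.183,.235,14)],step=.045)
```

```text
t 15.15 pos [0.537, 0.062, 0.2972] yaw 2.0 w 0.07 gf 0.0 F [-0.0, 0.7, -0.4] q [1.0, -3.0, 88.0, 0.0, 95.0, 89.0]
[-0.021, -0.152, 0.078, -0.026, -0.042, -0.304, 0.155, -0.052, -0.063, -0.456, 0.233, -0.079, -0.084, -0.608, 0.311, -0.105] # [0.516, 0.183, 0.235]
```

Emit:
servo_tool(
  increments=[-0.021,-0.152,0.078,-0.026,-0.042,-0.304,0.155,-0.052,-0.063,-0.456,0.233,-0.079,-0.084,-0.608,0.311,-0.105,-0.084,-0.608,0.311,-0.105],
  fingers=0.6,
)

```text
t: 15.65
ee_pos: [0.5153, 0.1846, 0.2324]
eef_rot: [[0.97, 0.243, -0.004], [0.243, -0.97, 0.0], [-0.003, -0.001, -1.0]]
force: [-0.0, 0.4, -1.1]
width: 0.0746
gripper_force: 0.0
```

Emit:
servo_tool(
  increments=[0,0,0,0,0,0,0,0,0,0,0,0],
)

```text
t: 15.95
ee_pos: [0.5182, 0.1808, 0.2356]
eef_rot: [[0.972, 0.237, 0.002], [0.237, -0.972, 0.0], [0.002, 0.0, -1.0]]
force: [-0.6, -0.3, 0.2]
width: 0.074
gripper_force: 0.0
```

Run:
```python
from h import *
st();o=observe();c=capture('wrist');cv2.imwrite('pics/w7.png',c['img'][:400])
b,k=blobs(c['img'],*COL['blue'],(150,100,500,400),100);print(b)
m=b[0];x,y,w,h=m[2];k=k[y:y+h,x:x+w]
for cx in(3,w//2,w-4): r=np.nonzero(k[:,cx])[0];print(x+cx,y+r.min(),y+r.max(),onz(c,x+cx,y+r.max()-7,.157,o))
```

```text
t 15.95 pos [0.5182, 0.1808, 0.2356] yaw 13.69 w 0.074 gf 0.0 F [-0.6, -0.3, 0.2] q [14.0, -1.0, 92.0, -0.0, 89.0, 90.0]
[(1250, [313.9, 247.0], [270, 216, 84, 44])]
273 244 259 [0.50824793 0.21036639 0.157     ]
312 241 254 [0.51798057 0.18558395 0.157     ]
350 232 252 [0.52544481 0.161093   0.157     ]
```

View pics/w7.png

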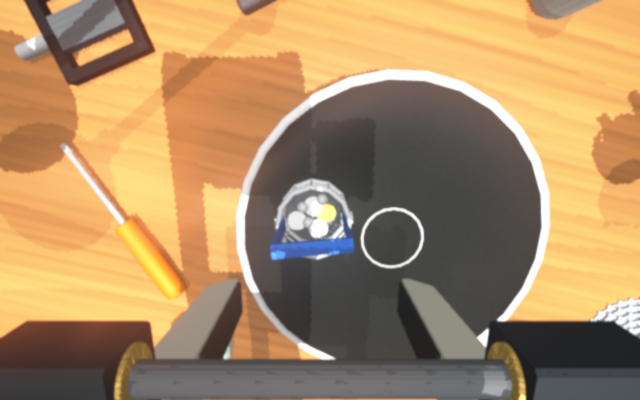

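The blue strip runs from (272,255) to (353,245), so it needs a further 5.5° of yaw and 5 mm sideways. I'm correcting and grasping.

Emit:
servo_tool(
  increments=[0,-0.025,0,-0.048,0,-0.025,0.15,-0.048,0,-0.025,0.32,-0.048,0,-0.025,0.5,-0.048,0,-0.025,0.53,-0.048],
)

```text
t: 16.5
ee_pos: [0.5134, 0.1851, 0.1239]
eef_rot: [[0.944, 0.329, -0.007], [0.329, -0.944, -0.002], [-0.007, -0.001, -1.0]]
force: [-0.3, 0.8, -0.0]
width: 0.0743
gripper_force: 0.0
```

Emit:
servo_tool(
  increments=[0,0,0,0,0,0,0,0,0,0,0,0],
)

```text
t: 16.8
ee_pos: [0.5179, 0.1868, 0.1311]
eef_rot: [[0.944, 0.33, 0.004], [0.33, -0.944, 0.001], [0.004, 0.0, -1.0]]
force: [0.5, -0.1, 0.1]
width: 0.075
gripper_force: 0.0
```

Emit:
servo_tool(
  increments=[0,0,0,0,0,0,0,0,0,0,0,0,0,0,0,0,0,0,0,0],
  fingers=0,
)

```text
t: 17.3
ee_pos: [0.5166, 0.1866, 0.1291]
eef_rot: [[0.944, 0.33, 0.001], [0.33, -0.944, 0.0], [0.001, 0.0, -1.0]]
force: [0.0, -0.4, 3.4]
width: 0.0557
gripper_force: 30.0
```

Emit:
servo_tool(
  increments=[0,0,-0.05,0,0,0,-0.15,0,0,0,-0.3,0,0,0,-0.45,0,0,0,-0.55,0],
)

```text
t: 17.8
ee_pos: [0.5165, 0.1867, 0.2411]
eef_rot: [[0.944, 0.331, 0.002], [0.331, -0.944, 0.001], [0.002, 0.0, -1.0]]
force: [0.1, 0.1, -1.1]
width: 0.0558
gripper_force: 30.0
```

Emit:
servo_tool(
  increments=[0,0,-0.02,0,0,0,-0.02,0,0,0,-0.02,0],
)

```text
t: 18.1
ee_pos: [0.5153, 0.1863, 0.2407]
eef_rot: [[0.944, 0.331, -0.002], [0.331, -0.944, -0.001], [-0.003, -0.0, -1.0]]
force: [-0.3, -0.1, -1.6]
width: 0.0561
gripper_force: 30.0
```

Run:
```python
from h import *
st();plan([(.45,.05,.246,0),(.43,-.20,.246,-29.2),(.4494,-.2851,.246,-29.2)],step=.035,dturn=7)
```

```text
t 18.1 pos [0.5153, 0.1863, 0.2407] yaw 19.3 w 0.0561 gf 30.0 F [-0.3, -0.1, -1.6] q [15.0, -1.0, 92.0, -0.0, 89.0, 85.0]
[-0.107, 0.107, -0.005, 0.034, -0.213, 0.214, -0.011, 0.067, -0.32, 0.321, -0.016, 0.101, -0.427, 0.428, -0.021, 0.135, -0.534, 0.535, -0.026, 0.168] # [0.45, 0.05, 0.246]
[-0.013, 0.156, 0.0, 0.032, -0.025, 0.312, 0.0, 0.064, -0.038, 0.469, 0.0, 0.096, -0.05, 0.625, 0.0, 0.127, -0.063, 0.781, 0.0, 0.159] # [0.438, -0.106, 0.246]
[0.037, 0.152, 0.0, 0.032, 0.074, 0.305, 0.0, 0.064, 0.111, 0.457, 0.0, 0.096] # [0.43, -0.2, 0.246]
[0.097, 0.108, 0.0, -0.0, 0.195, 0.216, 0.0, -0.0, 0.292, 0.324, 0.0, -0.0] # [0.449, -0.285, 0.246]
```

Emit:
servo_tool(
  increments=[-0.107,0.107,-0.005,0.034,-0.213,0.214,-0.011,0.067,-0.32,0.321,-0.016,0.101,-0.427,0.428,-0.021,0.135,-0.534,0.535,-0.026,0.168],
)

```text
t: 18.6
ee_pos: [0.4491, 0.0494, 0.2456]
eef_rot: [[1.0, -0.002, -0.003], [-0.002, -1.0, -0.0], [-0.003, 0.0, -1.0]]
force: [0.8, -0.7, -0.9]
width: 0.0556
gripper_force: 30.0
```

Emit:
servo_tool(
  increments=[-0.013,0.156,0.0,0.032,-0.025,0.312,0.0,0.064,-0.038,0.469,0.0,0.096,-0.05,0.625,0.0,0.127,-0.063,0.781,0.0,0.159],
)

```text
t: 19.1
ee_pos: [0.4371, -0.1068, 0.2457]
eef_rot: [[0.949, -0.314, -0.003], [-0.314, -0.949, 0.001], [-0.003, -0.0, -1.0]]
force: [0.7, -0.0, -1.7]
width: 0.056
gripper_force: 30.0
```

Emit:
servo_tool(
  increments=[0.037,0.152,0.0,0.032,0.074,0.305,0.0,0.064,0.111,0.457,0.0,0.096],
)

```text
t: 19.4
ee_pos: [0.4297, -0.2005, 0.2457]
eef_rot: [[0.872, -0.49, -0.003], [-0.49, -0.872, 0.002], [-0.003, -0.0, -1.0]]
force: [0.9, 1.0, -1.3]
width: 0.0555
gripper_force: 30.0
```

Emit:
servo_tool(
  increments=[0.097,0.108,0.0,0.0,0.195,0.216,0.0,0.0,0.292,0.324,0.0,0.0,0.292,0.324,0.03,0.0,0.292,0.324,0.03,0.0],
)

```text
t: 19.9
ee_pos: [0.449, -0.2841, 0.2387]
eef_rot: [[0.873, -0.488, -0.004], [-0.488, -0.873, 0.003], [-0.005, -0.001, -1.0]]
force: [0.8, -0.2, -1.2]
width: 0.056
gripper_force: 30.0
```

Emit:
servo_tool(
  increments=[0,0,0,0,0,0,0,0,0,0,0,0],
)

```text
t: 20.2
ee_pos: [0.4504, -0.284, 0.2419]
eef_rot: [[0.874, -0.487, 0.0], [-0.487, -0.874, -0.0], [0.001, -0.0, -1.0]]
force: [-0.2, 0.4, -1.2]
width: 0.0556
gripper_force: 30.0
```

Run:
```python
from h import *
st();o=observe();c=capture('wrist');cv2.imwrite('pics/w8.png',cv2.resize(c['img'][:340],(480,255)))
print(proj(c,(*(np.array([.554,-.344])-.06*np.array([.872,-.489])),.2395),o),proj(c,(.554,-.344,.22),o))
```

```text
t 20.2 pos [0.4504, -0.284, 0.2419] yaw -29.12 w 0.0556 gf 30.0 F [-0.2, 0.4, -1.2] q [-38.0, -4.0, 94.0, 0.0, 89.0, 81.0]
(np.float64(324.28534107419665), np.float64(171.08488389360315)) (np.float64(324.8364484189279), np.float64(29.67717218404755))
```

View pics/w8.png

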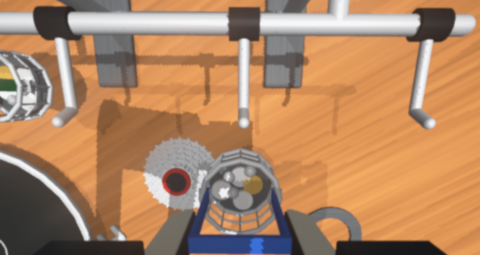

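Prong 2 is at u≈325, 2 mm to the right of the tool. The green basket hangs at the far left. I'm sliding in.

Emit:
servo_tool(
  increments=[0.09,0.01,0,0,0.18,0.01,0.0,0,0.27,0.01,0.0,0,0.36,0.01,0.0,0,0.435,0.01,0.0,0],
)

```text
t: 20.75
ee_pos: [0.5261, -0.329, 0.2419]
eef_rot: [[0.873, -0.487, 0.0], [-0.487, -0.873, -0.0], [0.001, 0.0, -1.0]]
force: [1.0, 0.7, -1.2]
width: 0.0557
gripper_force: 30.0
```

Emit:
servo_tool(
  increments=[0,0,0,0,0,0,0.05,0,0,0,0.1,0,0,0,0.15,0,0,0,0.18,0],
)

```text
t: 21.25
ee_pos: [0.5242, -0.3282, 0.2037]
eef_rot: [[0.873, -0.488, -0.002], [-0.488, -0.873, 0.001], [-0.002, -0.0, -1.0]]
force: [-0.0, 1.1, -2.0]
width: 0.056
gripper_force: 30.0
```

Emit:
servo_tool(
  increments=[0,0,0.01,0,0,0,0.01,0,0,0,0.01,0],
)

```text
t: 21.55
ee_pos: [0.5253, -0.3291, 0.2041]
eef_rot: [[0.873, -0.488, 0.001], [-0.488, -0.873, -0.0], [0.001, 0.0, -1.0]]
force: [0.4, -0.2, -1.9]
width: 0.0563
gripper_force: 30.0
```

Emit:
servo_tool(
  increments=[0,0,0.01,0,0,0,0.01,0,0,0,0.01,0],
)

```text
t: 21.85
ee_pos: [0.5253, -0.3289, 0.2018]
eef_rot: [[0.873, -0.487, 0.0], [-0.487, -0.873, -0.0], [0.0, 0.0, -1.0]]
force: [-0.2, 0.0, -1.6]
width: 0.0556
gripper_force: 30.0
```

Emit:
servo_tool(
  increments=[0,0,0.01,0,0,0,0.015,0,0,0,0.015,0],
)

```text
t: 22.15
ee_pos: [0.5254, -0.329, 0.1993]
eef_rot: [[0.873, -0.487, 0.001], [-0.487, -0.873, -0.0], [0.001, 0.0, -1.0]]
force: [-0.3, 0.4, 3.4]
width: 0.0559
gripper_force: 30.0
```

Emit:
servo_tool(
  increments=[0,0,0,0,0,0,0,0,0,0,0,0,0,0,0,0,0,0,0,0],
  fingers=0.5,
)

```text
t: 22.65
ee_pos: [0.5252, -0.3289, 0.1985]
eef_rot: [[0.873, -0.487, -0.0], [-0.487, -0.873, 0.0], [-0.0, -0.0, -1.0]]
force: [-0.3, 1.7, -0.3]
width: 0.07
gripper_force: 0.0
```

Emit:
servo_tool(
  increments=[0,0,-0.05,0,0,0,-0.15,0,0,0,-0.3,0,0,0,-0.45,0,0,0,-0.6,0],
)

```text
t: 23.15
ee_pos: [0.5251, -0.3289, 0.3207]
eef_rot: [[0.873, -0.487, 0.001], [-0.487, -0.873, -0.0], [0.001, 0.0, -1.0]]
force: [0.1, 0.8, 0.1]
width: 0.07
gripper_force: 0.0
```

Run:
```python
from h import *
st();plan([(.38,-.14,.33,-29.2)],step=.045)
```

```text
t 23.15 pos [0.5251, -0.3289, 0.3207] yaw -29.17 w 0.07 gf 0.0 F [0.1, 0.8, 0.1] q [-37.0, 9.0, 73.0, -0.0, 98.0, 82.0]
[-0.182, -0.078, -0.008, 0.0, -0.365, -0.157, -0.015, 0.0, -0.547, -0.235, -0.023, 0.0, -0.729, -0.314, -0.031, 0.0, -0.912, -0.392, -0.039, 0.0] # [0.404, -0.171, 0.328]
[-0.182, -0.078, -0.008, 0.0] # [0.38, -0.14, 0.33]
```

Emit:
servo_tool(
  increments=[-0.182,-0.078,-0.008,0.0,-0.365,-0.157,-0.015,0.0,-0.547,-0.235,-0.023,0.0,-0.729,-0.314,-0.031,0.0,-0.912,-0.392,-0.039,0.0],
)

```text
t: 23.65
ee_pos: [0.4032, -0.1705, 0.3273]
eef_rot: [[0.873, -0.488, 0.001], [-0.488, -0.873, -0.0], [0.001, -0.0, -1.0]]
force: [0.4, -0.8, 1.6]
width: 0.0699
gripper_force: 0.0
```

Emit:
servo_tool(
  increments=[0,0,0,0,0,0,0,0,0,0,0,0],
)

```text
t: 23.95
ee_pos: [0.4046, -0.1721, 0.327]
eef_rot: [[0.873, -0.488, 0.001], [-0.488, -0.873, -0.001], [0.001, 0.0, -1.0]]
force: [0.5, 0.1, 0.4]
width: 0.07
gripper_force: 0.0
```

Run:
```python
from h import *
st();o=observe();c=capture('wrist');cv2.imwrite('pics/w9.png',c['img'])
for b in blobs(c['img'],(0,120,50),(8,255,255),(0,0,640,400),40)[0][:4]: print(b,onz(c,b[2][0]+b[2][2]/2,b[2][1]+b[2][3]/2,.038,o))
```

```text
t 23.95 pos [0.4046, -0.1721, 0.327] yaw -29.18 w 0.07 gf 0.0 F [0.5, 0.1, 0.4] q [-30.0, -19.0, 99.0, -0.0, 100.0, 89.0]
(335, [310.1, 144.0], [295, 129, 31, 31]) [ 0.46163872 -0.19185802  0.038     ]
```

View pics/w9.png

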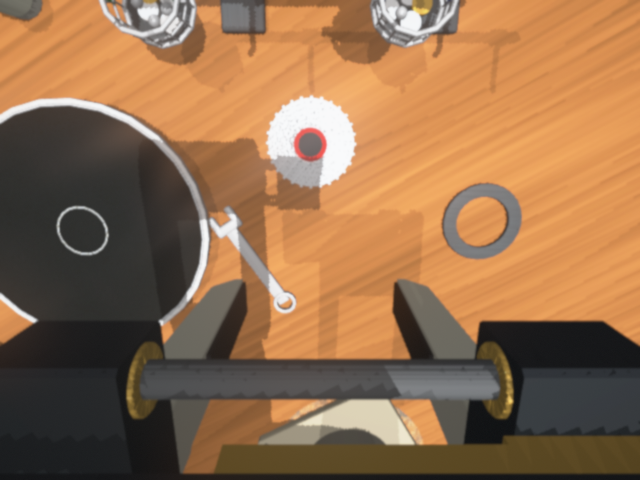

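The cassette is now at (310,144), i.e. (0.462,-0.192), so it has been knocked about 2 cm. Both baskets hang on the rack.

Run:
```python
from h import *
plan([(.4616,-.192,.13,-29.2)],step=.045)
```

```text
[0.059, -0.011, 0.197, -0.0, 0.119, -0.021, 0.393, -0.0, 0.178, -0.032, 0.59, -0.0, 0.238, -0.042, 0.786, -0.0, 0.297, -0.053, 0.983, -0.0] # [0.462, -0.192, 0.13]
```

Emit:
servo_tool(
  increments=[0.06,-0.011,0.197,0,0.119,-0.021,0.393,0,0.178,-0.032,0.59,0,0.238,-0.042,0.786,0,0.297,-0.053,0.98,0],
  fingers=0.6,
)

```text
t: 24.5
ee_pos: [0.4617, -0.1921, 0.1283]
eef_rot: [[0.873, -0.488, -0.001], [-0.488, -0.873, 0.0], [-0.001, 0.0, -1.0]]
force: [-0.2, -0.6, 0.3]
width: 0.0745
gripper_force: 0.0
```

Emit:
servo_tool(
  increments=[0,0,0,0,0,0,0,0,0,0,0,0],
)

```text
t: 24.8
ee_pos: [0.4622, -0.1921, 0.1326]
eef_rot: [[0.873, -0.488, 0.002], [-0.488, -0.873, -0.001], [0.003, 0.0, -1.0]]
force: [0.5, 0.5, 0.5]
width: 0.0744
gripper_force: 0.0
```

Run:
```python
from h import *
st();o=observe();c=capture('wrist');cv2.imwrite('pics/w10.png',c['img'])
for b in blobs(c['img'],(0,120,50),(8,255,255),(150,50,500,400),40)[0][:3]: 
    p=onz(c,b[2][0]+b[2][2]/2,b[2][1]+b[2][3]/2,.038,o);print(b,p,'tool delta',np.array(o['eef_rot']).T@(p-o['ee_pos']))
```

```text
t 24.8 pos [0.4622, -0.1921, 0.1326] yaw -29.2 w 0.0744 gf 0.0 F [0.5, 0.5, 0.5] q [-28.0, -5.0, 107.0, -0.0, 78.0, 91.0]
(975, [317.7, 239.5], [293, 216, 52, 50]) [ 0.46286132 -0.19189244  0.038     ] tool delta [ 0.00018853 -0.00050386  0.094614  ]
```

Emit:
servo_tool(
  increments=[0,0,0.1,0,0,0,0.2,0,0,0,0.3,0,0,0,0.38,0,0,0,0.44,0],
)

```text
t: 25.35
ee_pos: [0.4621, -0.1918, 0.0436]
eef_rot: [[0.873, -0.488, 0.002], [-0.488, -0.873, -0.001], [0.003, -0.0, -1.0]]
force: [0.3, 0.4, 0.1]
width: 0.0742
gripper_force: 0.0
```

Emit:
servo_tool(
  increments=[0,0,0.02,0,0,0,0.04,0,0,0,0.06,0,0,0,0.075,0,0,0,0.075,0],
)

```text
t: 25.85
ee_pos: [0.4612, -0.1912, 0.0274]
eef_rot: [[0.873, -0.487, -0.0], [-0.487, -0.873, 0.0], [-0.0, 0.0, -1.0]]
force: [-0.4, 0.0, -0.6]
width: 0.0744
gripper_force: 0.0
```

Emit:
servo_tool(
  increments=[0,0,0,0,0,0,0,0,0,0,0,0],
)

```text
t: 26.15
ee_pos: [0.4614, -0.1913, 0.0277]
eef_rot: [[0.873, -0.487, 0.0], [-0.487, -0.873, -0.0], [0.0, -0.0, -1.0]]
force: [-0.3, -0.2, -0.8]
width: 0.0746
gripper_force: 0.0
```

Down another 3.5 mm, then close and lift.

Emit:
servo_tool(
  increments=[0,0,0.01,0,0,0,0.018,0,0,0,0.018,0,0,0,0.018,0],
)

```text
t: 26.55
ee_pos: [0.4611, -0.1912, 0.0237]
eef_rot: [[0.873, -0.487, -0.0], [-0.487, -0.873, 0.0], [-0.0, -0.0, -1.0]]
force: [-0.4, 0.1, 0.8]
width: 0.0742
gripper_force: 0.0
```

Emit:
servo_tool(
  increments=[0,0,0,0,0,0,0,0,0,0,0,0,0,0,0,0,0,0,0,0],
  fingers=-0.2,
)

```text
t: 27.05
ee_pos: [0.4613, -0.1913, 0.0239]
eef_rot: [[0.873, -0.487, 0.0], [-0.487, -0.873, -0.0], [0.0, -0.0, -1.0]]
force: [-0.5, -0.0, 1.6]
width: 0.0461
gripper_force: 30.0
```

Emit:
servo_tool(
  increments=[0,0,-0.02,0,0,0,-0.05,0,0,0,-0.1,0,0,0,-0.15,0,0,0,-0.2,0],
)

```text
t: 27.55
ee_pos: [0.4615, -0.1914, 0.0651]
eef_rot: [[0.873, -0.487, 0.001], [-0.487, -0.873, -0.0], [0.001, -0.0, -1.0]]
force: [-0.3, 0.0, -2.6]
width: 0.0463
gripper_force: 30.0
```

Run:
```python
from h import *
st();o=observe();c=capture('wrist');cv2.imwrite('pics/w10.png',c['img'][:400])
plan([(.4614,-.191,.12,-29.2),(.50,.0,.12,-15),(.51,.1043,.12,0),(.51,.1043,.0665,0)],step=.035,dturn=7)
```

```text
t 27.55 pos [0.4615, -0.1914, 0.0651] yaw -29.17 w 0.0463 gf 30.0 F [-0.3, 0.0, -2.6] q [-28.0, -1.0, 110.0, 0.0, 70.0, 91.0]
[-0.004, -0.001, -0.133, 0.0, -0.007, -0.001, -0.265, 0.0] # [0.461, -0.191, 0.12]
[-0.05, -0.155, 0.0, -0.021, -0.099, -0.309, 0.0, -0.041, -0.149, -0.464, 0.0, -0.062, -0.198, -0.619, 0.0, -0.083, -0.248, -0.773, 0.0, -0.103] # [0.494, -0.032, 0.12]
[-0.017, -0.162, 0.0, -0.021] # [0.5, -0.0, 0.12]
[-0.029, -0.172, 0.0, -0.044, -0.058, -0.344, 0.0, -0.087, -0.087, -0.517, 0.0, -0.131] # [0.51, 0.104, 0.12]
[0.0, 0.0, 0.134, -0.0, 0.0, 0.0, 0.267, -0.0] # [0.51, 0.104, 0.066]
```

View pics/w10.png

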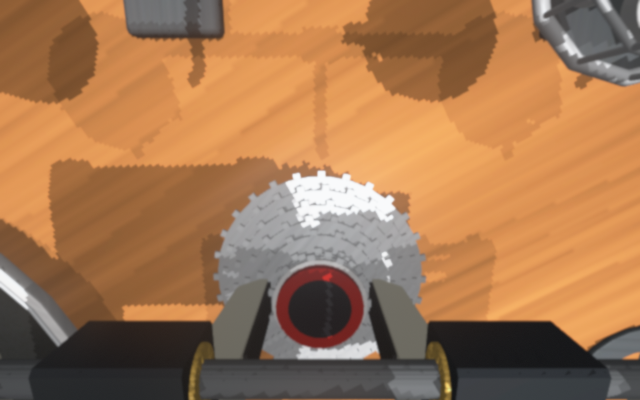

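The cassette is gripped squarely on its small sprockets (lockring at (320,307)). I have now viewed 16 pictures, two over the limit of 14, so I won't view any more and will rely on numbers from here.

Emit:
servo_tool(
  increments=[-0.004,0,-0.133,0.0,-0.007,0,-0.265,0.0],
)

```text
t: 27.8
ee_pos: [0.4593, -0.1902, 0.1172]
eef_rot: [[0.873, -0.487, -0.001], [-0.487, -0.873, 0.001], [-0.002, 0.0, -1.0]]
force: [0.5, -0.2, -1.8]
width: 0.0465
gripper_force: 30.0
```

Emit:
servo_tool(
  increments=[-0.05,-0.155,0.0,-0.021,-0.099,-0.309,0.0,-0.041,-0.149,-0.464,0.0,-0.062,-0.198,-0.619,0.0,-0.083,-0.248,-0.773,0.0,-0.103],
)

```text
t: 28.3
ee_pos: [0.4923, -0.0302, 0.1174]
eef_rot: [[0.955, -0.297, 0.001], [-0.297, -0.955, -0.0], [0.001, -0.0, -1.0]]
force: [1.1, -0.3, -3.3]
width: 0.0466
gripper_force: 30.0
```

Emit:
servo_tool(
  increments=[-0.017,-0.162,0.0,-0.021],
)

```text
t: 28.4
ee_pos: [0.4987, 0.0019, 0.1174]
eef_rot: [[0.966, -0.257, 0.001], [-0.257, -0.966, -0.0], [0.001, -0.0, -1.0]]
force: [0.6, 0.9, -3.0]
width: 0.0465
gripper_force: 30.0
```

Emit:
servo_tool(
  increments=[-0.029,-0.172,0.0,-0.044,-0.058,-0.344,0.0,-0.087,-0.087,-0.517,0.0,-0.131,-0.087,-0.517,0.0,-0.131,-0.087,-0.517,0.0,-0.131],
)

```text
t: 28.9
ee_pos: [0.5083, 0.1055, 0.1171]
eef_rot: [[1.0, 0.002, 0.0], [0.002, -1.0, -0.0], [0.0, 0.0, -1.0]]
force: [0.3, -0.5, -2.8]
width: 0.0463
gripper_force: 30.0
```

Emit:
servo_tool(
  increments=[0,0,0.06,0,0,0,0.12,0,0,0,0.18,0,0,0,0.22,0,0,0,0.24,0],
)

```text
t: 29.4
ee_pos: [0.5072, 0.1044, 0.067]
eef_rot: [[1.0, -0.0, -0.003], [-0.0, -1.0, -0.0], [-0.003, 0.0, -1.0]]
force: [-0.2, 0.3, -3.0]
width: 0.046
gripper_force: 30.0
```

Emit:
servo_tool(
  increments=[0,0,0,0,0,0,0,0,0,0,0,0],
)

```text
t: 29.7
ee_pos: [0.5089, 0.105, 0.0695]
eef_rot: [[1.0, 0.001, 0.001], [0.001, -1.0, 0.0], [0.001, -0.0, -1.0]]
force: [0.1, -1.2, -2.0]
width: 0.0467
gripper_force: 30.0
```

Emit:
servo_tool(
  increments=[0,0,0.01,0,0,0,0.018,0,0,0,0.018,0],
)

```text
t: 30.0
ee_pos: [0.5082, 0.105, 0.065]
eef_rot: [[1.0, 0.001, -0.0], [0.001, -1.0, 0.0], [-0.0, -0.0, -1.0]]
force: [-0.3, 0.9, -2.8]
width: 0.0462
gripper_force: 30.0
```

Emit:
servo_tool(
  increments=[0,0,0.008,0,0,0,0.012,0,0,0,0.012,0],
)

```text
t: 30.3
ee_pos: [0.5085, 0.105, 0.0638]
eef_rot: [[1.0, 0.001, 0.0], [0.001, -1.0, 0.0], [0.0, -0.0, -1.0]]
force: [-5.4, -0.2, 5.7]
width: 0.0464
gripper_force: 30.0
```

Contact. Release and rise.

Emit:
servo_tool(
  increments=[0,0,-0.005,0,0,0,-0.005,0,0,0,-0.005,0,0,0,-0.005,0,0,0,-0.005,0],
  fingers=0.6,
)

```text
t: 30.8
ee_pos: [0.5083, 0.1049, 0.0638]
eef_rot: [[1.0, 0.001, -0.0], [0.001, -1.0, -0.0], [-0.0, 0.0, -1.0]]
force: [-1.0, 0.2, -0.4]
width: 0.0742
gripper_force: 0.0
```

Emit:
servo_tool(
  increments=[0,0,-0.05,0,0,0,-0.2,0,0,0,-0.4,0,0,0,-0.65,0,0,0,-0.9,0],
)

```text
t: 31.3
ee_pos: [0.5077, 0.1049, 0.2461]
eef_rot: [[1.0, 0.001, -0.0], [0.001, -1.0, 0.0], [-0.0, -0.0, -1.0]]
force: [1.0, 0.2, 0.1]
width: 0.0747
gripper_force: 0.0
```

Emit:
servo_tool(
  increments=[0,0,0,0,0,0,0,0,0,0,0,0],
)

```text
t: 31.6
ee_pos: [0.5077, 0.1049, 0.2428]
eef_rot: [[1.0, 0.001, -0.002], [0.001, -1.0, -0.0], [-0.002, 0.0, -1.0]]
force: [-0.2, -0.1, -0.2]
width: 0.0746
gripper_force: 0.0
```

Run:
```python
from h import *
st();o=observe();c=capture('wrist')
for b in blobs(c['img'],(0,120,50),(8,255,255),(150,50,500,420),40)[0][:3]: print('red',b,onz(c,b[2][0]+b[2][2]/2,b[2][1]+b[2][3]/2,.078,o))
S=capture('scene');T=capture('top')
for n in COL: 
    for C,roi,nm in((S,(120,210,290,345),'S'),(T,(370,150,545,290),'T')):
        for b in blobs(C['img'],*COL[n],roi,5)[0][:2]: print(n,nm,b,onz(C,*b[1],.227))
for C,roi in((S,(430,150,560,330)),(T,(100,180,180,280))):
    for b in blobs(C['img'],(5,150,100),(22,255,255),roi,8)[0][:3]: print('orange',b,onz(C,*b[1],.3))
```

```text
t 31.6 pos [0.5077, 0.1049, 0.2428] yaw 0.05 w 0.0746 gf 0.0 F [-0.2, -0.1, -0.2] q [6.0, -6.0, 96.0, 0.0, 90.0, 96.0]
red (841, [180.4, 202.1], [172, 151, 19, 91]) [0.52710069 0.225789   0.078     ]
red (540, [318.5, 215.3], [299, 196, 41, 40]) [0.50988322 0.10467234 0.078     ]
blue S (73, [168.8, 238.5], [160, 233, 19, 12]) [ 0.52717591 -0.32797224  0.227     ]
blue T (80, [473.8, 232.5], [464, 226, 20, 14]) [ 0.52640665 -0.32796283  0.227     ]
green S (150, [247.8, 283.0], [236, 273, 25, 28]) [ 0.641262   -0.13176256  0.227     ]
green T (65, [390.2, 186.3], [381, 180, 20, 13]) [ 0.63166465 -0.13684362  0.227     ]
orange (1197, [507.1, 299.8], [477, 276, 54, 44]) [0.70855219 0.40113413 0.3       ]
orange (267, [440.3, 254.9], [430, 242, 24, 27]) [0.60573747 0.279697   0.3       ]
orange (157, [548.3, 304.7], [532, 301, 28, 9]) [0.71767786 0.48024142 0.3       ]
orange (72, [137.7, 202.9], [133, 199, 10, 10]) [0.57244698 0.41494133 0.3       ]
orange (30, [106.0, 184.5], [100, 182, 14, 7]) [0.61175563 0.48560003 0.3       ]
orange (12, [126.3, 184.3], [121, 180, 11, 8]) [0.61271638 0.44174273 0.3       ]
```

Checks out: the cassette is at (0.510,0.105), central, and both handles sit at their hook points. Next I fetch the lamp.

Run:
```python
from h import *
plan([(.53,.25,.36,0),(.573,.413,.36,0),(.573,.413,.281,0)],step=.045)
print('--')
H=np.array([.7305,.284]);r=.205
w=[]
for a in list(np.arange(140,219.1,7.9))+[219.1]:
    t=np.radians(a);w.append((H[0]+r*np.cos(t),H[1]+r*np.sin(t)-.0147,.281,0))
w=np.array(w);print(np.round((w[:,:2]-[.573,.413])/.2*[1,-1],3).tolist(),w[-1])
```

```text
[0.023, -0.145, -0.118, 0.0, 0.046, -0.29, -0.236, 0.0, 0.068, -0.436, -0.354, 0.0, 0.091, -0.581, -0.472, 0.0, 0.114, -0.726, -0.591, 0.0] # [0.53, 0.25, 0.36]
[0.054, -0.204, 0.0, -0.0, 0.107, -0.407, 0.0, -0.0, 0.161, -0.611, 0.0, -0.0, 0.215, -0.815, 0.0, -0.0] # [0.573, 0.413, 0.36]
[0.0, 0.0, 0.197, -0.0, 0.0, 0.0, 0.395, -0.0] # [0.573, 0.413, 0.281]
--
[[0.002, 0.06], [-0.081, 0.174], [-0.147, 0.298], [-0.196, 0.431], [-0.227, 0.569], [-0.237, 0.71], [-0.229, 0.851], [-0.201, 0.989], [-0.155, 1.122], [-0.09, 1.248], [-0.009, 1.364], [-0.008, 1.365]] [0.57141049 0.14001146 0.281      0.        ]
```

Emit:
servo_tool(
  increments=[0.01,-0.08,-0.15,0.0,0.03,-0.2,-0.36,0.0,0.06,-0.38,-0.5,0.0,0.09,-0.57,-0.59,0.0,0.114,-0.726,-0.59,0.0],
  fingers=0,
)

```text
t: 32.25
ee_pos: [0.5319, 0.2522, 0.3644]
eef_rot: [[1.0, 0.001, 0.003], [0.001, -1.0, 0.002], [0.003, -0.002, -1.0]]
force: [0.7, -0.3, 0.1]
width: 0.0471
gripper_force: 0.0
```

Emit:
servo_tool(
  increments=[0.054,-0.204,0.0,0.0,0.107,-0.407,0.0,0.0,0.161,-0.611,0.0,0.0,0.215,-0.815,0.0,0.0,0.215,-0.815,0.0,0.0],
)

```text
t: 32.75
ee_pos: [0.573, 0.4175, 0.355]
eef_rot: [[1.0, 0.005, -0.008], [0.005, -1.0, -0.003], [-0.008, 0.003, -1.0]]
force: [-0.1, 0.7, -0.3]
width: 0.0466
gripper_force: 0.0
```

Run:
```python
from h import *
st();o=observe();c=capture('wrist')
for b in blobs(c['img'],(5,170,100),(14,255,255),(200,150,440,400),60)[0][:4]: print(b,onz(c,*b[1],.306,o))
```

```text
t 32.75 pos [0.573, 0.4175, 0.355] yaw 0.28 w 0.0466 gf 0.0 F [-0.1, 0.7, -0.3] q [32.0, 26.0, 50.0, 0.0, 105.0, 122.0]
(544, [324.0, 266.5], [311, 254, 27, 26]) [0.57055942 0.4144699  0.306     ]
(435, [358.6, 282.7], [345, 267, 25, 35]) [0.56013737 0.3932879  0.306     ]
```

Emit:
servo_tool(
  increments=[0,0,0.1,0,0,0,0.25,0,0,0,0.38,0,0,0,0.38,0,0,0,0.38,0],
)

```text
t: 33.3
ee_pos: [0.5736, 0.4121, 0.286]
eef_rot: [[1.0, 0.0, -0.001], [0.0, -1.0, -0.001], [-0.001, 0.001, -1.0]]
force: [-0.9, 0.1, 0.9]
width: 0.0465
gripper_force: 0.0
```

Emit:
servo_tool(
  increments=[0.002,0.06,0,0,-0.04,0.117,0,0,-0.081,0.174,0,0,-0.114,0.236,0,0,-0.147,0.298,0,0],
)

```text
t: 33.8
ee_pos: [0.5443, 0.3535, 0.2883]
eef_rot: [[1.0, 0.002, 0.002], [0.002, -1.0, 0.003], [0.002, -0.003, -1.0]]
force: [-1.6, 2.9, -0.2]
width: 0.0465
gripper_force: 1.5
```

Emit:
servo_tool(
  increments=[-0.049,0.133,0,0,-0.08,0.271,0,0,-0.09,0.412,0,0,-0.082,0.553,0,0,-0.054,0.691,0,0],
)

```text
t: 34.3
ee_pos: [0.534, 0.2144, 0.2888]
eef_rot: [[1.0, 0.001, 0.004], [0.001, -1.0, 0.002], [0.004, -0.002, -1.0]]
force: [0.3, 2.8, 0.7]
width: 0.0467
gripper_force: 1.3
```

Emit:
servo_tool(
  increments=[0.046,0.133,0,0,0.08,0.2,0,0,0.111,0.259,0,0,0.155,0.32,0,0,0.175,0.35,0,0],
)

```text
t: 34.8
ee_pos: [0.5698, 0.1445, 0.2861]
eef_rot: [[1.0, 0.0, 0.001], [0.0, -1.0, -0.0], [0.001, 0.0, -1.0]]
force: [-1.2, 1.5, 0.7]
width: 0.0461
gripper_force: 1.7
```

Emit:
servo_tool(
  increments=[0.009,0.013,0,0,0.018,0.026,0,0,0.018,0.026,0,0],
)

```text
t: 35.1
ee_pos: [0.5726, 0.1402, 0.2855]
eef_rot: [[1.0, 0.001, -0.0], [0.001, -1.0, -0.0], [-0.0, 0.0, -1.0]]
force: [-0.2, 0.3, 0.5]
width: 0.0466
gripper_force: 0.0
```

Emit:
servo_tool(
  increments=[0,-0.03,0,0,0,-0.06,-0.05,0,0,-0.06,-0.2,0,0,-0.06,-0.4,0,0,-0.06,-0.6,0],
)

```text
t: 35.6
ee_pos: [0.5719, 0.153, 0.4076]
eef_rot: [[1.0, 0.002, -0.0], [0.002, -1.0, -0.0], [-0.0, 0.0, -1.0]]
force: [0.0, 1.0, 0.6]
width: 0.0465
gripper_force: 0.0
```

Emit:
servo_tool(
  increments=[-0.2,0.1,-0.05,0,-0.4,0.2,-0.1,0,-0.6,0.3,-0.1,0,-0.8,0.4,-0.1,0,-0.8,0.4,-0.1,0],
)

```text
t: 36.1
ee_pos: [0.4093, 0.0713, 0.4284]
eef_rot: [[1.0, 0.0, 0.004], [0.0, -1.0, -0.0], [0.004, 0.0, -1.0]]
force: [0.7, 0.6, 0.7]
width: 0.0465
gripper_force: 0.0
```

Run:
```python
from h import *
st();o=observe();c=capture('wrist');T=capture('top');S=capture('scene')
for n,C,roi,ob in(('w',c,(100,0,560,330),o),('T',T,(240,180,310,240),None),('S',S,(350,230,410,270),None)):
    for b in blobs(C['img'],(5,170,100),(16,255,255),roi,20)[0][:3]: print(n,b,onz(C,*b[1],.304,ob))
handles(T,None,(370,150,545,290),z=.2275);handles(S,None,(120,210,290,345),z=.2275)
H=np.array([.7305,.284])
b,k=blobs(T['img'],(0,0,120),(180,60,255),(240,185,350,300));print(b[:3])
```

```text
t 36.1 pos [0.4093, 0.0713, 0.4284] yaw 0.02 w 0.0465 gf 0.0 F [0.7, 0.6, 0.7] q [3.0, -20.0, 89.0, -0.0, 111.0, 93.0]
w (828, [139.4, 174.5], [110, 149, 59, 54]) [0.45341678 0.20771726 0.304     ]
w (65, [200.6, 12.4], [184, 0, 25, 20]) [0.56283039 0.15216431 0.304     ]
S (50, [380.2, 239.1], [377, 235, 8, 9]) [0.57090337 0.15471068 0.304     ]
blue 81 [473.8, 232.6] [464, 226, 20, 14] centre [0.5264, -0.3277] len 0.0507 yang 59.8
green 65 [390.2, 186.4] [381, 180, 20, 13] centre [0.6314, -0.1369] len 0.0495 yang 59.1
blue 73 [168.8, 238.6] [160, 233, 19, 12] centre [0.5274, -0.3275] len 0.0528 yang 62.4
green 152 [247.8, 283.1] [236, 273, 25, 28] centre [0.6473, -0.129] len 0.0811 yang 54.2
[(3828, [271.1, 269.3], [240, 238, 64, 62]), (1007, [282.0, 219.3], [253, 206, 57, 26]), (741, [322.6, 268.5], [317, 233, 13, 67])]
```

Run:
```python
from h import *
o=observe();c=capture('wrist');S=capture('scene')
print('exp',proj(c,(.51,.1047,.078),o),proj(S,(.51,.1047,.078)))
for n,C,roi,ob in(('w',c,(150,0,450,330),o),('S',S,(310,200,400,330),None)):
    for b in blobs(C['img'],(0,80,40),(9,255,255),roi,10)[0][:3]: print(n,b,onz(C,b[2][0]+b[2][2]/2,b[2][1]+b[2][3]/2,.078,ob))
```

```text
exp (np.float64(294.56109683768915), np.float64(112.60915438303981)) (np.float64(351.6643140926364), np.float64(267.96211605313175))
w (14, [206.7, 27.1], [202, 24, 11, 6]) [0.60858504 0.20897736 0.078     ]
S (102, [351.9, 268.7], [345, 262, 15, 14]) [0.51304942 0.10681236 0.078     ]
```

The cassette is confirmed in place at (0.51,0.105), and the lamp grip position puts the lens over it.

```bash
python3 -c "
from h import *
print(sign_off())"
```

```text
the job is handed in; nothing more can be done
None
```

I handed the job in at about 36 s of the 210 s: both baskets present hang upright on hooks 4 (green) and 2 (blue), and the cassette (which got knocked about 2 cm before I picked it up) lies flat in the middle of the turntable with the lens an estimated 5 mm from centre over it; no verdict came back, and I viewed 16 pictures, two over the limit of 14.

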